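# Set up the two-tier coffee caddy

## Robot

A 6-joint arm with a two-finger parallel gripper is mounted at the origin on a cart in front of the work surface, level with it; the furniture and walls round the work are solid. World frame = base frame: x ahead of the robot, y to its left, z up, the work surface at z = 0. Lengths are in mm, angles in degrees, forces in N, time in s.
With the tool pointing down it reaches from about 300 to 850 mm from the base axis. Payload 4.2 kg.
Tool frame: the origin (TCP) lies at the centre of the arm's flange, where the gripper is bolted on; the fingertips stand 191 mm ahead of it and the grasp point (between the pads) lies 172 mm ahead of it; z points along the fingers, y is the direction in which the jaws open and shut (so a half turn about z gives the same grasp; the last joint's range is limited). The gripper opens to 91 mm and grips with 3 to 60 N. Pads are 32 mm wide; open, the fingers measure 118 mm over their backs; the gripper's body (76 mm by 178 mm) begins 60 mm behind the grasp point.
Start: joints at [70.302, 18.312, 89.639, -0, 72.044, -1.146], TCP at [182.945, 545.118, 404.776] pointing down, gripper open.
Joint ranges: [-177.97, 177.97], [-48.28, 115.42], [12.27, 149.76], [-77.06, 257.06], [2.81, 150.46], [-146.56, 146.56]. Speed limits (degrees/s): [147.25, 147.25, 180, 180, 180, 180].

## Interface

Orientations are given as [roll, pitch, yaw] about the fixed x, y, z axes, in that order (R = Rz(yaw) Ry(pitch) Rx(roll)).
In Python, from workcell import status, vision, ticket gives the robot as it stands.
- The arm moves only by the shell command python3 -m jog 'ROWS' [FORCE]. ROWS is JSON, a list of rows, each a list of 7 numbers: the finger opening in m, from 0 to 0.0912, then the shift along the tool's x, y, z in m, then the turn, a rotation vector about the tool's x, y, z in rad. A call has 1 to 12 rows; each row shifts and turns the commanded pose from where the row before left it, along the tool's axes as they then stand; what a row does not reach is not made up. A row lasts 1/8 s, in which the tool goes at most 62.5 mm and 10.7 degrees, less where a joint would pass 70% of its speed; a pose out of reach is approached as far as the arm can. A call with a gripper value outside its range is refused whole. The fingers move at their own pace and stop on an object; FORCE is the grip in N (left out, the last holds). Time passes only in rows, so rows that do not move let the fingers close. It gives the time, the measured TCP pose, the force and the opening at its end, in the units of the state.
- status.state(): the state, without advancing time (a new reading comes with each control period).
- vision.grab_frame(name): name is "side" or "top" or "wrist"; returns a dict with "color" (480x640x3 uint8, blue, green, red), "depth" (480x640 float32, mm along the optical axis (not along the pixel's ray), 0 where there is no reading), "fov_y" (degrees; the focal length in pixels is half the picture's height over the tangent of half this angle, whatever the lens; pixels are square), "cx", "cy" (the principal point, pixels), "pose" (4x4, takes a point from camera to world coordinates). Camera axes: x right, y down, z forward; pixel columns grow to the right and rows downward; lengths in mm; the calibration is good to about 2 mm. A picture is of the moment at which its call begins.
- ticket.job_done(): hands the job in, once; it reports no verdict.
Trained networks look in the newest picture that a camera, given by its name, has taken for a name from the list of things; names that differ only in an ending like _2 or _b are one class to them, and where a whole thing is asked for, a point or a joint stands for the part that bears it (a point fixed in the world has none). Each returns a list of dicts, best first, with "p" (0 to 1); they miss things now and then, are a little off and sometimes report something else, mostly with a low value. They report only what shows in the picture. A call takes as long as a camera call.
- vision.find_in(camera, label): "location" ([x, y, z] in mm, in world coordinates, good to about 4 mm: the middle of the surface that is visible of it).
- vision.silhouettes(camera, label): "pixels" (480x640 bool, what is visible of it).
The state is a dict: "time_s": time; "qpos": joint angles; "qvel": joint speeds; "effort": joint torques, N m; "ee_pos": TCP position; "ee_rot": TCP orientation; "force": force on the tool from outside, world axes, zero at the start; "torque": the same for the moment, N m; "gripper_width": finger opening in mm.
Only numpy, scipy, OpenCV 4.12 (cv2) and the standard library are available. Lean on these libraries where they do the work, as an engineer would, in place of code of your own. Each camera call takes 0.05 s, during which the arm holds its last target.

## Task

Set up the coffee caddy. Lower the pale tray over the four posts until it lies flat on the stand's base and have every coffee pod standing in its own well of that tray; only then drop the dark tray over the four pins so that it sits level on the posts' shoulders, and stand both dropper bottles upright in its wells. Leave the mugs and the jar where they are.

Things in the scene. Friction and masses are not known exactly. Their poses are not given: they have to be found in the camera images.
- stand: Fixed stand: dark steel base plate 200 x 130 x 12 mm, four steel posts at x = +-80, y = +-45 mm: 14 mm thick up to a flat shoulder at z = 70 mm, then a 7 mm pin up to z = 95 mm, its last 7 mm a cone. Origin: underside centre on the worktop; x along the 200 mm side, z up. The lower tray's underside rests on the base plate (z = 12 mm), the upper tray's on the shoulders (z = 70 mm).
- lower_tray: Loose pale wood tray 190 x 120 x 18 mm, 0.3 kg. Four 18 mm through holes at x = +-80, y = +-45 mm for the 14 mm posts. Four blind pod wells, 32 mm wide, 12 mm deep. In the middle of its top an upright steel grip bar: 44 mm along x, 10 mm thick along y, 34 mm high (top 52 mm over the underside). Origin: underside centre; x along the 190 mm side, z up. Either way round is right.
- upper_tray: Loose dark wood tray, same outer size, mass and grip bar as the pale one. Four 10 mm through holes at x = +-80, y = +-45 mm for the 7 mm pins; they do not pass the shoulders. Two blind wells for dropper bottles, 38 mm wide, 13 mm deep. Origin: underside centre; x along the 190 mm side, z up. Either way round is right.
- lower_tray_well0 (a point): Pod well 0 of the lower tray: centre of its floor, at x = 46, y = 33, z = 6 mm in the tray's frame (tray top is at 18 mm).
- lower_tray_well1 (a point): Pod well 1 of the lower tray: centre of its floor, at x = 46, y = -33, z = 6 mm in the tray's frame (tray top is at 18 mm).
- lower_tray_well2 (a point): Pod well 2 of the lower tray: centre of its floor, at x = -46, y = 33, z = 6 mm in the tray's frame (tray top is at 18 mm).
- lower_tray_well3 (a point): Pod well 3 of the lower tray: centre of its floor, at x = -46, y = -33, z = 6 mm in the tray's frame (tray top is at 18 mm).
- upper_tray_well0 (a point): Dropper well 0 of the upper tray: centre of its floor, at x = 48, y = 0, z = 5 mm in the tray's frame.
- upper_tray_well1 (a point): Dropper well 1 of the upper tray: centre of its floor, at x = -48, y = 0, z = 5 mm in the tray's frame.
- pod_0: Coffee pod, brown-orange cup with a pale flat lid, standing on its narrow end: 37 mm across at the top, tapering to the bottom, 29 mm tall, 14 g. Origin: centre of the underside, z up. In a well its underside is on the well's floor and 17 mm of it stand out of the tray. May be absent.
- pod_1: Coffee pod, green cup with a pale flat lid, standing on its narrow end: 37 mm across at the top, tapering to the bottom, 29 mm tall, 14 g. Origin: centre of the underside, z up. In a well its underside is on the well's floor and 17 mm of it stand out of the tray. May be absent.
- pod_2: Coffee pod, yellow cup with a pale flat lid, standing on its narrow end: 37 mm across at the top, tapering to the bottom, 29 mm tall, 14 g. Origin: centre of the underside, z up. In a well its underside is on the well's floor and 17 mm of it stand out of the tray. May be absent.
- pod_3: Coffee pod, blue cup with a pale flat lid, standing on its narrow end: 37 mm across at the top, tapering to the bottom, 29 mm tall, 14 g. Origin: centre of the underside, z up. In a well its underside is on the well's floor and 17 mm of it stand out of the tray. May be absent.
- dropper_0: Amber flavour-drops bottle with a black dropper top, standing: round body 33 mm in diameter up to about 60 mm, then a 24 mm collar and a 13 mm rubber bulb, 102 mm tall in all, 70 g. Origin: centre of the underside, z up. The two are alike.
- dropper_1: Amber flavour-drops bottle with a black dropper top, standing: round body 33 mm in diameter up to about 60 mm, then a 24 mm collar and a 13 mm rubber bulb, 102 mm tall in all, 70 g. Origin: centre of the underside, z up. The two are alike.
- black_mug: Black and white mug, 82 x 114 x 97 mm, standing behind the work; to be left alone. Origin: centre of the underside.
- white_mug: White mug, 78 x 110 x 97 mm, standing left of the work; to be left alone. Origin: centre of the underside.
- green_jar: Glass jar with a green lid, 89 mm across, 137 mm tall, at the back on the right; to be left alone. Origin: centre of the underside.

How it is judged (in metres and radians):
On the way, in this order (a step that is already met when the one before it is completed fails the run):
1. the pale tray is down on the stand's base, with every pod standing in a well of it (horizontal distance between lower_tray and stand below 0.006 m and z of lower_tray in the frame of stand between 0.008 and 0.015 m and angle between the x axis of lower_tray and the x axis of stand, either way round below 0.07 rad and angle between lower_tray's own z axis and vertical below 0.04 rad and linear speed of each of lower_tray, pod_0, pod_1, pod_2, pod_3 below 0.02 m/s and (horizontal distance between pod_0 and lower_tray_well0 below 0.008 m or horizontal distance between pod_0 and lower_tray_well1 below 0.008 m or horizontal distance between pod_0 and lower_tray_well2 below 0.008 m or horizontal distance between pod_0 and lower_tray_well3 below 0.008 m) and z of pod_0 in the frame of lower_tray between 0.002 and 0.01 m and angle between each of pod_0, pod_1, pod_2, pod_3's own z axis and vertical below 0.2 rad and (horizontal distance between pod_1 and lower_tray_well0 below 0.008 m or horizontal distance between pod_1 and lower_tray_well1 below 0.008 m or horizontal distance between pod_1 and lower_tray_well2 below 0.008 m or horizontal distance between pod_1 and lower_tray_well3 below 0.008 m) and z of pod_1 in the frame of lower_tray between 0.002 and 0.01 m and (horizontal distance between pod_2 and lower_tray_well0 below 0.008 m or horizontal distance between pod_2 and lower_tray_well1 below 0.008 m or horizontal distance between pod_2 and lower_tray_well2 below 0.008 m or horizontal distance between pod_2 and lower_tray_well3 below 0.008 m) and z of pod_2 in the frame of lower_tray between 0.002 and 0.01 m and (horizontal distance between pod_3 and lower_tray_well0 below 0.008 m or horizontal distance between pod_3 and lower_tray_well1 below 0.008 m or horizontal distance between pod_3 and lower_tray_well2 below 0.008 m or horizontal distance between pod_3 and lower_tray_well3 below 0.008 m) and z of pod_3 in the frame of lower_tray between 0.002 and 0.01 m), for 0.2 s.
2. the dark tray is down on all four post shoulders (horizontal distance between upper_tray and stand below 0.006 m and z of upper_tray in the frame of stand between 0.066 and 0.073 m and angle between the x axis of upper_tray and the x axis of stand, either way round below 0.07 rad and angle between upper_tray's own z axis and vertical below 0.04 rad and linear speed of upper_tray below 0.02 m/s), for 0.2 s.
At the end, for the whole second after the job is handed in: Pale tray on the base, dark tray on the shoulders: within 6 mm of the stand's centre, 0.07 rad of its direction (either way round), level to 0.04 rad, 3 mm of seat height; every pod (8 mm) and both bottles (6 mm) in own wells, within 4 mm of the floor, tilt under 0.2 rad; all at rest (all of step 1 and all of step 2 and (horizontal distance between dropper_0 and upper_tray_well0 below 0.006 m or horizontal distance between dropper_0 and upper_tray_well1 below 0.006 m) and z of dropper_0 in the frame of upper_tray between 0.001 and 0.009 m and angle between each of dropper_0, dropper_1's own z axis and vertical below 0.2 rad and linear speed of each of dropper_0, dropper_1 below 0.02 m/s and (horizontal distance between dropper_1 and upper_tray_well0 below 0.006 m or horizontal distance between dropper_1 and upper_tray_well1 below 0.006 m) and z of dropper_1 in the frame of upper_tray between 0.001 and 0.009 m); the robot touches nothing.
It fails at once if a mug or the jar is pushed more than 3 cm (distance of any of black_mug, white_mug, green_jar from where it was at the start of the episode above 0.03 m).
Of pod_0, pod_1, pod_2, pod_3 only 2 to 4 are there at a start; the rules pass over those that are not, and their reading is None.
At some moment in a run one of lower_tray, upper_tray may be knocked a few centimetres aside while the robot is not near it.
It also fails if it takes over 210 s, if anything falls off the work surface, if the arm or the gripper's body presses on something with over 40 N, if the wrist force passes 120 N, or if a joint passes its speed limit or range.

## Working session

There is one attempt and no reset: what is moved stays moved. The work goes in short steps, Python scripts to look and compute and a shell command to move; the robot and the scene stay as the last step left them, time stands still between calls to the robot, and variables do not carry over. Pictures are saved under pics/ and viewed, and the job is handed in when it is done.

```bash
ls; mkdir -p pics
cat > h.py <<'E'
import numpy as np, cv2
from workcell import status, vision, ticket
def K(f):
    h=f["color"].shape[0]; fl=h/2/np.tan(np.radians(f["fov_y"])/2); return fl,f["cx"],f["cy"]
def world(f):
    fl,cx,cy=K(f); d=f["depth"].astype(float); v,u=np.mgrid[:d.shape[0],:d.shape[1]]
    P=np.stack([(u-cx)/fl*d,(v-cy)/fl*d,d],-1); T=np.array(f["pose"])
    W=P@T[:3,:3].T+T[:3,3]; W[d<=0]=np.nan; return W
def proj(f,p):
    T=np.linalg.inv(np.array(f["pose"])); c=T[:3,:3]@np.array(p)+T[:3,3]; fl,cx,cy=K(f); return c[0]/c[2]*fl+cx,c[1]/c[2]*fl+cy
E
python3 - <<'E'
from h import *
s=status.state(); print(s)
for n in ["top","side","wrist"]:
    f=vision.grab_frame(n); cv2.imwrite(f"pics/{n}0.png",f["color"]); print(n,f["fov_y"],np.round(f["pose"],3).tolist(), (f["depth"]>0).mean())
E
```

```text
pics
{'time_s': 0.0, 'qpos': array([ 7.03001693e+01,  1.83514700e+01,  8.97070729e+01,  3.22755288e-04,
        7.20438047e+01, -1.14634315e+00]), 'qvel': array([ 0.03600099,  0.05375499,  0.01288637,  0.04931905, -0.07979704,
        0.02986779]), 'effort': array([ 3.26550500e-03, -4.12470889e+01, -2.31980485e+01,  7.31965899e-02,
        4.55380068e-02, -1.42082604e-04]), 'ee_pos': array([182.90398195, 544.95333832, 403.91717823]), 'ee_rot': array([-1.79897679e+02, -2.35437266e-03,  1.61446411e+02]), 'force': array([-0.16791424, -0.07804935,  0.63793245]), 'torque': array([0.03252813, 0.05087598, 0.01443388]), 'gripper_width': 91.43667856531863}
top 55.122795225802186 [[-0.004, -0.988, 0.155, 424.421], [-1.0, 0.006, 0.014, 60.066], [-0.014, -0.155, -0.988, 1071.612], [0.0, 0.0, 0.0, 1.0]] 0.9959895833333333
side 43.91117751227432 [[0.935, -0.226, 0.274, 204.366], [-0.355, -0.587, 0.728, -912.587], [-0.004, -0.778, -0.629, 915.091], [0.0, 0.0, 0.0, 1.0]] 0.9751204427083333
wrist 61.95935096999016 [[0.318, 0.918, 0.238, 115.745], [0.948, -0.307, -0.081, 568.012], [-0.001, 0.252, -0.968, 383.918], [0.0, 0.0, 0.0, 1.0]] 0.9963118489583334
```

View pics/top0.png

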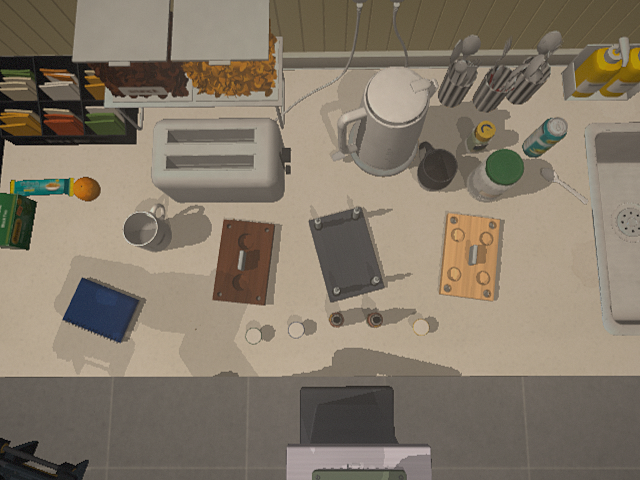

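View pics/side0.png

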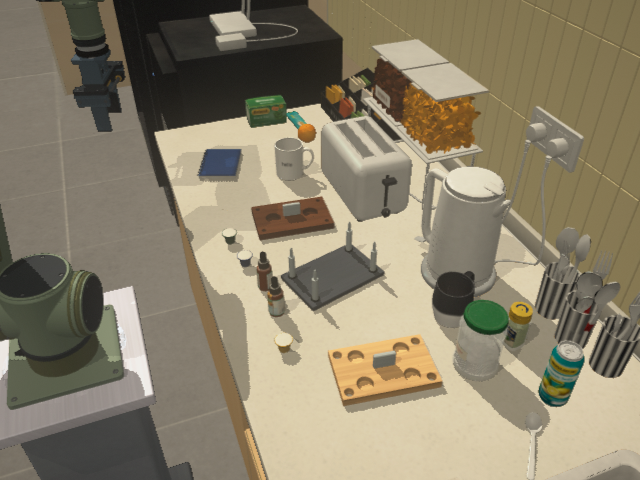

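View pics/wrist0.png

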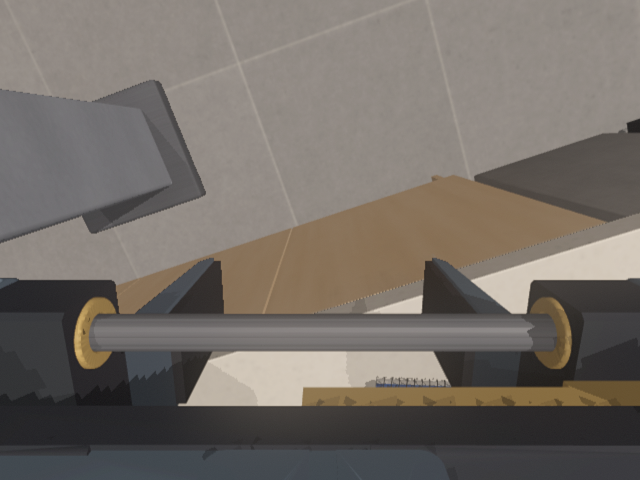

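Run:
```python
from h import *
for cam in ["top","side"]:
    f=vision.grab_frame(cam); W=world(f); np.savez(f"pics/{cam}0.npz",color=f["color"],depth=f["depth"],pose=f["pose"],W=W)
    for n in ["stand","lower_tray","upper_tray","pod_0","pod_1","pod_2","pod_3","dropper_0","black_mug","white_mug","green_jar"]:
        for r,s in list(zip(vision.find_in(cam,n),vision.silhouettes(cam,n)))[:4]:
            m=s["pixels"]; v,u=np.nonzero(m)
            z=W[m][:,2]
            print(cam,n,round(r["p"],2),np.round(r["location"]).tolist(),"sil p",round(s["p"],2),len(u),"px",round(u.mean()),round(v.mean()),"zq",np.round(np.nanpercentile(z,[5,50,95])).tolist())
```

```text
top lower_tray 0.71 [566.0, -258.0, 20.0] sil p 0.63 4346 px 469 257 zq [4.0, 17.0, 22.0]
top upper_tray 0.94 [554.0, 256.0, 17.0] sil p 0.67 4328 px 244 262 zq [3.0, 17.0, 21.0]
top pod_0 0.73 [555.0, 259.0, 17.0] sil p 0.68 192 px 421 327 zq [25.0, 28.0, 31.0]
top pod_0 0.62 [394.0, 232.0, 32.0] sil p 0.53 227 px 254 336 zq [24.0, 28.0, 31.0]
top pod_0 0.54 [401.0, 134.0, 33.0] sil p 0.47 221 px 296 330 zq [25.0, 28.0, 32.0]
top pod_1 0.73 [555.0, 259.0, 17.0] sil p 0.68 192 px 421 327 zq [25.0, 28.0, 31.0]
top pod_1 0.62 [394.0, 232.0, 32.0] sil p 0.53 227 px 254 336 zq [24.0, 28.0, 31.0]
top pod_1 0.54 [401.0, 134.0, 33.0] sil p 0.47 221 px 296 330 zq [25.0, 28.0, 32.0]
top pod_2 0.73 [555.0, 259.0, 17.0] sil p 0.68 192 px 421 327 zq [25.0, 28.0, 31.0]
top pod_2 0.62 [394.0, 232.0, 32.0] sil p 0.53 227 px 254 336 zq [24.0, 28.0, 31.0]
top pod_2 0.54 [401.0, 134.0, 33.0] sil p 0.47 221 px 296 330 zq [25.0, 28.0, 32.0]
top pod_3 0.73 [555.0, 259.0, 17.0] sil p 0.68 192 px 421 327 zq [25.0, 28.0, 31.0]
top pod_3 0.62 [394.0, 232.0, 32.0] sil p 0.53 227 px 254 336 zq [24.0, 28.0, 31.
[... 1045 characters left out ...]
]
side pod_2 0.68 [389.0, 224.0, 28.0] sil p 0.77 191 px 245 257 zq [9.0, 30.0, 34.0]
side pod_2 0.58 [410.0, -147.0, 26.0] sil p 0.69 257 px 284 341 zq [9.0, 30.0, 34.0]
side pod_3 0.68 [389.0, 224.0, 28.0] sil p 0.77 191 px 245 257 zq [9.0, 30.0, 34.0]
side pod_3 0.58 [410.0, -147.0, 26.0] sil p 0.69 257 px 284 341 zq [9.0, 30.0, 34.0]
side dropper_0 0.68 [425.0, -49.0, 50.0] sil p 0.82 542 px 275 298 zq [8.0, 52.0, 96.0]
side dropper_0 0.61 [563.0, -274.0, 16.0] sil p 0.65 475 px 264 272 zq [8.0, 54.0, 95.0]
side white_mug 0.77 [625.0, 442.0, 62.0] sil p 0.61 1090 px 290 158 zq [13.0, 67.0, 96.0]
side green_jar 0.97 [725.0, -335.0, 107.0] sil p 0.98 3554 px 480 340 zq [13.0, 106.0, 140.0]
```

```bash
cat >> h.py <<'E'
def plane(f,u,v,z):
    fl,cx,cy=K(f); T=np.array(f["pose"]); u=np.atleast_1d(u).astype(float); v=np.atleast_1d(v).astype(float)
    r=np.stack([(u-cx)/fl,(v-cy)/fl,np.ones_like(u)],-1)@T[:3,:3].T
    s=(z-T[2,3])/r[:,2]; return (T[:3,3]+r*s[:,None])[:,:2]
def rectfit(f,mask,z,L=None,Wd=None):
    """fit rectangle in plane z to a mask (pixel outer border)"""
    c=max(cv2.findContours(cv2.resize(mask.astype(np.uint8),None,fx=4,fy=4,interpolation=cv2.INTER_NEAREST),cv2.RETR_EXTERNAL,cv2.CHAIN_APPROX_NONE)[0],key=cv2.contourArea)[:,0,:].astype(float)
    p=plane(f,(c[:,0]+.5)/4-.5,(c[:,1]+.5)/4-.5,z)
    from scipy.optimize import least_squares
    (cx,cy),(w,h),a=cv2.minAreaRect(p.astype(np.float32)); 
    if w<h: a+=90; 
    a=(a+90)%180-90
    def sd(t,L,Wd):
        q=p-t[:2]; cc,ss=np.cos(t[2]),np.sin(t[2]); x=np.abs(q[:,0]*cc+q[:,1]*ss)-L/2; y=np.abs(-q[:,0]*ss+q[:,1]*cc)-Wd/2
        return np.where((x>0)&(y>0),np.hypot(np.maximum(x,0),np.maximum(y,0)),np.maximum(x,y))
    r=least_squares(lambda t:sd(t,L,Wd),[cx,cy,np.radians(a)],loss="soft_l1",f_scale=1.,x_scale=[1,1,.01])
    return r.x[0],r.x[1],np.degrees(r.x[2]),np.abs(r.fun).mean() if False else np.sqrt(2*r.cost/len(p)),(max(w,h),min(w,h))
def tmask(W,color,cond,seed):
    m=cond.astype(np.uint8); n,l,st,ce=cv2.connectedComponentsWithStats(m,connectivity=4); return l==l[seed[1],seed[0]]
def overlay(f,pts,name,box,s=4):
    im=f["color"]; x0,y0,x1,y1=box; im=cv2.resize(im[y0:y1,x0:x1],None,fx=s,fy=s,interpolation=cv2.INTER_CUBIC)
    for p,col in pts:
        u,v=proj(f,p); cv2.drawMarker(im,(int((u+.5-x0)*s),int((v+.5-y0)*s)),col,cv2.MARKER_CROSS,9,1)
    cv2.imwrite(name,im)
def tf(pose,x,y,z):
    a=np.radians(pose[2]); c,s=np.cos(a),np.sin(a); return [pose[0]+c*x-s*y,pose[1]+s*x+c*y,z]
E
python3 - <<'E'
from h import *
f=vision.grab_frame("top"); W=world(f); z=W[...,2]
hsv=cv2.cvtColor(f["color"],cv2.COLOR_BGR2HSV)
for n,seed in [("pale",(460,254)),("dark",(225,262))]:
    pass
for v,u in [(254,458),(262,225),(262,350),(262,300),(240,500),(200,400),(290,425)]: print((u,v),hsv[v,u],f["color"][v,u],round(z[v,u],1))
m1=vision.silhouettes("top","lower_tray")[0]["pixels"]; m2=vision.silhouettes("top","upper_tray")[0]["pixels"]
for m in (m1,m2): print(rectfit(f,m,18,190,120))
E
```

```text
(458, 254) [ 15 126 194] [ 98 147 194] 16.8
(225, 262) [ 10 126 107] [ 54  71 107] 17.4
(350, 262) [20 19 81] [75 79 81] 10.3
(300, 262) [ 18  53 179] [142 164 179] 0.2
(500, 240) [ 17  56 127] [ 99 115 127] -4.2
(400, 200) [ 17  55 177] [139 161 177] 0.9
(425, 290) [ 17  52 175] [139 159 175] 0.7
(np.float64(569.002394429986), np.float64(-262.37196580230426), np.float64(-8.098373391688469), np.float64(0.931743811268759), (194.8961944580078, 125.2669906616211))
(np.float64(559.8107583189936), np.float64(259.20421127419365), np.float64(-6.344802952957367), np.float64(1.3065676472103345), (194.5287628173828, 128.57835388183594))
```

Run:
```python
from h import *
f=vision.grab_frame("top"); W=world(f); z=W[...,2]
hsv=cv2.cvtColor(f["color"],cv2.COLOR_BGR2HSV).astype(int)
st=(hsv[...,1]<35)&(hsv[...,2]<110); st=tmask(W,None,st,(350,262))
st=cv2.morphologyEx(st.astype(np.uint8),cv2.MORPH_OPEN,np.ones((5,5)))
S=rectfit(f,st,12,200,130); print("stand",S)
pl=tmask(W,None,(hsv[...,1]>95)&(hsv[...,2]>130),(458,254)); Lo=rectfit(f,pl,18,190,120); print("lower",Lo,pl.sum())
dk=tmask(W,None,(hsv[...,1]>95)&(hsv[...,2]<135),(225,262)); Up=rectfit(f,dk,18,190,120); print("upper",Up,dk.sum())
R=(0,0,255);G=(0,255,0);B=(255,0,0)
def corners(p,L,Wd,zz,c): return [(tf(p,a*L/2,b*Wd/2,zz),c) for a in(-1,1) for b in(-1,1)]
pts=corners(S,200,130,12,R)+[(tf(S,a*80,b*45,95),G) for a in(-1,1) for b in(-1,1)]+[(tf(S,a*80,b*45,70),B) for a in(-1,1) for b in(-1,1)]
overlay(f,pts,"pics/st1.png",(295,190,405,315),5)
pts=corners(Lo,190,120,18,R)+[(tf(Lo,a*80,b*45,18),B) for a in(-1,1) for b in(-1,1)]+[(tf(Lo,a*46,b*33,18),G) for a in(-1,1) for b in(-1,1)]+[(tf(Lo,a*22,b*5,52),R) for a in(-1,1) for b in(-1,1)]
overlay(f,pts,"pics/lo1.png",(425,200,515,310),5)
pts=corners(Up,190,120,18,R)+[(tf(Up,a*80,b*45,18),B) for a in(-1,1) for b in(-1,1)]+[(tf(Up,a*48,0,18),G) for a in(-1,1)]+[(tf(Up,a*22,b*5,52),R) for a in(-1,1) for b in(-1,1)]
overlay(f,pts,"pics/up1.png",(200,205,290,315),5)
a=[cv2.imread(f"pics/{n}1.png") for n in("up","st","lo")]
H=max(i.shape[0] for i in a); a=[cv2.copyMakeBorder(i,0,H-i.shape[0],0,0,0) for i in a]
im=np.hstack(a); im=cv2.resize(im,None,fx=.55*1,fy=.55,interpolation=cv2.INTER_AREA) if im.shape[1]>1450 else im
cv2.imwrite("pics/all1.png",im); print(im.shape)
```

```text
stand (np.float64(578.9584631750078), np.float64(23.446611687433112), np.float64(14.69189645637029), np.float64(4.101670238937262), (200.33273315429688, 130.21923828125))
lower (np.float64(569.5888893780576), np.float64(-261.97584874339003), np.float64(-8.020507503925968), np.float64(1.1011218705311492), (193.07290649414062, 125.6014175415039)) 4048
upper (np.float64(560.4108351815054), np.float64(260.0194488397475), np.float64(-6.183602189132878), np.float64(0.8426201394171657), (192.42877197265625, 121.93822479248047)) 3838
(625, 1450, 3)
```

View pics/st1.png

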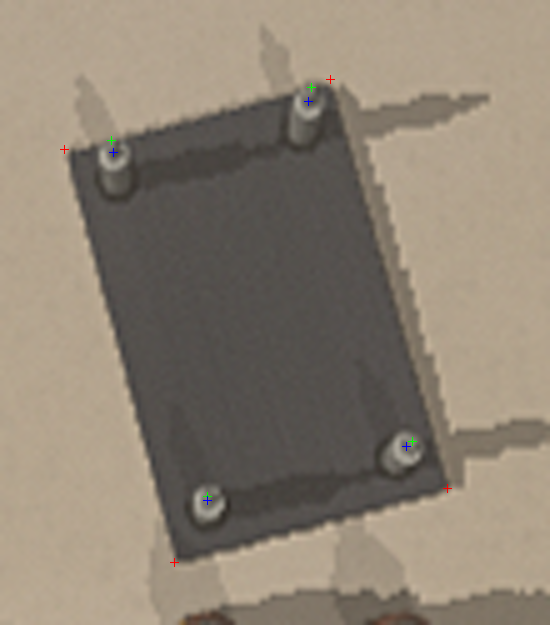

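View pics/lo1.png

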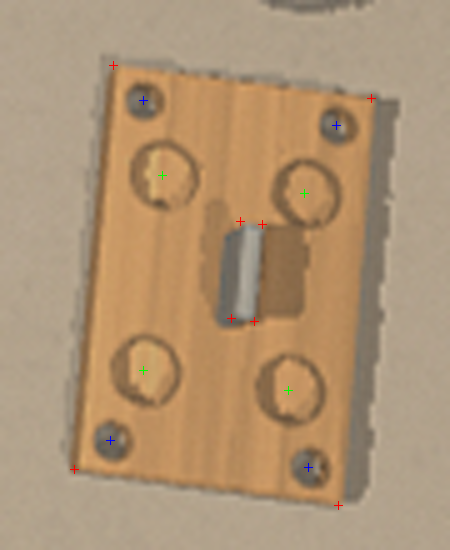

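View pics/up1.png

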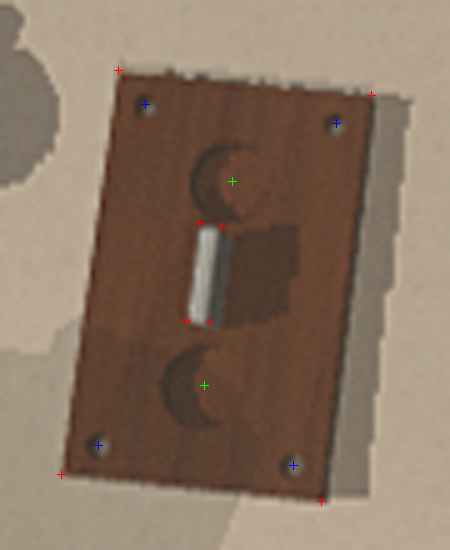

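```bash
python3 -m jog '[[0.06,-0.0416,-0.0428,0,0,0,0],[0.06,-0.0416,-0.0428,0,0,0,0],[0.06,-0.0416,-0.0428,0,0,0,0],[0.06,-0.0416,-0.0428,0,0,0,0],[0.06,-0.0416,-0.0428,0,0,0,0],[0.06,-0.0416,-0.0428,0,0,0,0],[0.06,-0.0416,-0.0428,0,0,0,0],[0.06,-0.0416,-0.0428,0,0,0,0],[0.06,-0.0416,-0.0428,0,0,0,0],[0.06,-0.0416,-0.0428,0,0,0,0],[0.06,-0.0416,-0.0428,0,0,0,0],[0.06,-0.0416,-0.0428,0,0,0,0]]' 20
```

```text
time_s: 4.15
ee_pos: [493.3, -102.6, 405.0]
ee_rot: [180.0, 0.0, 161.4]
force: [0.6, 0.8, 0.7]
gripper_width: 60.0
```

```bash
cat >> h.py <<'E'
def tool():
    from scipy.spatial.transform import Rotation as Ro
    s=status.state(); return s, Ro.from_euler("xyz",s["ee_rot"],degrees=True)
def plan(x,y,z,yaw):
    """prints shift in present tool axes (m) to TCP x,y,z, then the tool-frame rotation vector to vertical at yaw"""
    from scipy.spatial.transform import Rotation as Ro
    s,R=tool(); d=np.array([x,y,z])-s["ee_pos"]; t=R.inv().apply(d)/1000
    rv=(R.inv()*Ro.from_euler("xyz",[180,0,yaw],degrees=True)).as_rotvec()
    # shift in target axes if the turn comes first
    t2=Ro.from_euler("xyz",[180,0,yaw],degrees=True).inv().apply(d)/1000
    print("t",round(s["time_s"],2),"at",np.round(s["ee_pos"],1),np.round(s["ee_rot"],2),"F",np.round(s["force"],1),"w",round(s["gripper_width"],1))
    print("shift now-axes",np.round(t,4),"turn",np.round(rv,4),"| shift after-turn axes",np.round(t2,4),"len mm",round(np.linalg.norm(d),1))
E
python3 -c "
from h import *
plan(575,-262,404,172)"
```

```text
t 4.15 at [ 493.3 -102.6  405. ] [1.7997e+02 5.0000e-02 1.6142e+02] F [0.6 0.8 0.7] w 60.0
shift now-axes [-0.1282 -0.125   0.001 ] turn [ 0.0005  0.0009 -0.1847] | shift after-turn axes [-0.1031 -0.1464  0.001 ] len mm 179.1
```

```bash
python3 -m jog '[[0.06,0,0,0,0,0,-0.185],[0.06,-0.0258,-0.0366,0.0250,0,0,0],[0.06,-0.0258,-0.0366,0.0250,0,0,0],[0.06,-0.0258,-0.0366,0.0250,0,0,0],[0.06,-0.0258,-0.0366,0.0250,0,0,0],[0.06,0,0,0,0,0,0]]'
python3 - <<'E'
from h import *
f=vision.grab_frame("wrist"); cv2.imwrite("pics/w1.png",f["color"]); np.save("pics/w1d.npy",f["depth"]); print(np.round(f["pose"],3).tolist())
plan(570,-262,300,172)
E
```

```text
time_s: 4.9
ee_pos: [575.2, -262.1, 301.7]
ee_rot: [179.9, -0.2, 171.9]
force: [0.1, -0.3, -0.4]
gripper_width: 60.0
[[0.141, 0.959, 0.246, 504.967], [0.99, -0.137, -0.033, -251.601], [0.002, 0.248, -0.969, 281.92], [0.0, 0.0, 0.0, 1.0]]
t 4.95 at [ 574.8 -260.8  303.2] [ 1.7993e+02 -1.5000e-01  1.7195e+02] F [-0.   1.4  0.3] w 59.9
shift now-axes [ 0.0046 -0.0019  0.0032] turn [ 0.0012 -0.0026 -0.0009] | shift after-turn axes [ 0.0046 -0.0019  0.0032] len mm 5.9
```

View pics/w1.png

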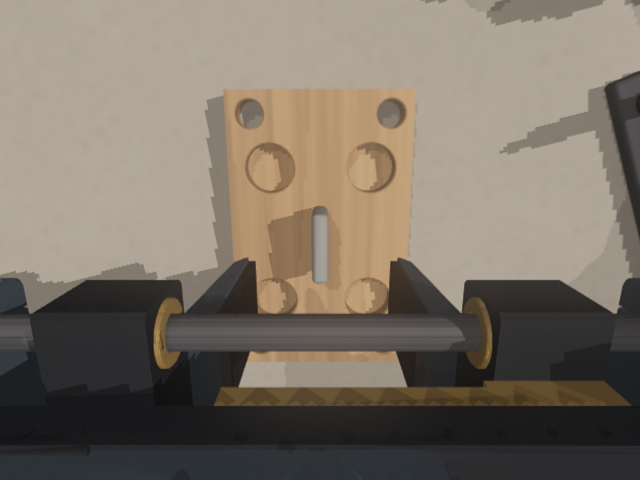

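```bash
cat >> h.py <<'E'
def holes(f,guess_world,rad_mm,name=None):
    """refine circle centres near guesses (world xyz at top plane) in the picture with Hough, return plane coords"""
    g=cv2.cvtColor(f["color"],cv2.COLOR_BGR2GRAY); out=[]
    fl=K(f)[0]
    for p in guess_world:
        u,v=proj(f,p); T=np.linalg.inv(np.array(f["pose"])); d=(T[:3,:3]@np.array(p)+T[:3,3])[2]; r=rad_mm*fl/d
        s=4; h=int(r*2.2)+4; x0,y0=int(u)-h,int(v)-h
        if x0<0 or y0<0 or x0+2*h>=640 or y0+2*h>=480: out.append(None); continue
        c=cv2.resize(g[y0:y0+2*h,x0:x0+2*h],None,fx=s,fy=s,interpolation=cv2.INTER_CUBIC); c=cv2.GaussianBlur(c,(0,0),2)
        k=cv2.HoughCircles(c,cv2.HOUGH_GRADIENT_ALT,1,1000,param1=80,param2=0.3,minRadius=int(r*s*.8),maxRadius=int(r*s*1.25))
        if k is None: out.append(None); continue
        a=k[0,0]; uu,vv=(a[0]+.5)/s-.5+x0,(a[1]+.5)/s-.5+y0
        out.append((uu,vv,a[2]/s/fl*d,*plane(f,uu,vv,p[2])[0]))
    return out
E
python3 - <<'E'
from h import *
f=vision.grab_frame("wrist")
Lo=(569.6,-262,-8.0)
G=[tf(Lo,80,45,18),tf(Lo,80,-45,18)]; print([proj(f,g) for g in G]); print(holes(f,G,9))
print("bar corners plane52", [plane(f,u,v,52)[0].round(1).tolist() for u,v in [(313,207),(327,207),(313,283),(327,283)]])
hsv=cv2.cvtColor(f["color"],cv2.COLOR_BGR2HSV).astype(int)
m=(hsv[...,1]<40)&(hsv[...,2]>100); m=tmask(None,None,m,(320,245)); v,u=np.nonzero(m); print(m.sum(),u.min(),u.max(),v.min(),v.max())
p=plane(f,u,v,52); (c,wh,a)=cv2.minAreaRect(p.astype(np.float32)); print(c,wh,a)
pl=tmask(None,None,(hsv[...,1]>95)&(hsv[...,2]>130),(240,200)); 
v,u=np.nonzero(pl); print(u.min(),u.max(),v.min(),v.max())
s=status.state(); print(s["ee_pos"],s["ee_rot"])
E
```

```text
[(np.float64(379.7465283492989), np.float64(340.7065322414271)), (np.float64(257.0670370357248), np.float64(340.8776546188451))]
[None, None]
bar corners plane52 [[544.2, -261.0], [545.3, -252.9], [591.0, -267.9], [592.2, -259.4]]
1052 310 324 207 282
(567.56494140625, -262.12896728515625) (8.537360191345215, 46.66779708862305) 82.028076171875
223 403 91 313
[ 574.63823596 -259.91101787  304.28974437] [ 1.79949378e+02 -7.33797682e-02  1.72007449e+02]
```

Run:
```python
from h import *
f=vision.grab_frame("wrist")
Lo=(569.6,-262,-8.0)
G=[tf(Lo,-80,45,18),tf(Lo,-80,-45,18)]; print(G,[proj(f,g) for g in G]); print(holes(f,G,9))
G=[tf(Lo,-46,33,18),tf(Lo,-46,-33,18)]; print(G,[proj(f,g) for g in G]); print(holes(f,G,16))
plan(568,-262,212,172)
```

```text
[[np.float64(496.6413440438773), np.float64(-206.30408882982408), 18], [np.float64(484.11576495747147), np.float64(-295.42821501656545), 18]] [(np.float64(387.3754909350983), np.float64(112.37533449041725)), (np.float64(245.90345019806472), np.float64(112.282310548564))]
[(np.float32(386.875), np.float32(114.125), np.float64(9.642462635276061), np.float64(497.657475554759), np.float64(-206.7245862318887)), (np.float32(247.125), np.float32(113.875), np.float64(9.575625987794188), np.float64(485.1760383711328), np.float64(-294.8385739348155))]
[[np.float64(528.64038116957), np.float64(-222.91919108736516), 18], [np.float64(519.4549565062057), np.float64(-288.2768836243088), 18]] [(np.float64(367.0009307455492), np.float64(166.49208290283164)), (np.float64(266.6188929678135), np.float64(166.44938064348986))]
[(np.float32(366.125), np.float32(168.125), np.float64(16.588378870803837), np.float64(529.6153360093354), np.float64(-223.6080971439038)), (np.float32(265.625), np.float32(166.625), np.float64(16.37614232939846), np.float64(519.4766237569244), np.float64(-288.9435843975431))]
t 5.05 at [ 574.6 -259.4  305.1] [179.97  -0.   172.05] F [-0.5  0.3 -0.4] w 60.1
shift now-axes [ 0.0061 -0.0035  0.0931] turn [ 0.0004 -0.0001  0.0009] | shift after-turn axes [ 0.0062 -0.0035  0.0931] len mm 93.4
```

```bash
python3 -m jog '[[0.06,0.0046,-0.0035,0.040,0,0,0],[0.06,0,0,0.035,0,0,0],[0.06,0,0,0.018,0,0,0],[0.06,0,0,0,0,0,0],[0,0,0,0,0,0,0],[0,0,0,0,0,0,0],[0,0,0,0,0,0,0],[0,0,0,0,0,0,0],[0,0,0,0,0,0,0]]' 40; python3 -c "
from h import *
plan(569.5,-262,212,172)"
```

```text
time_s: 6.18
ee_pos: [569.7, -262.7, 211.8]
ee_rot: [180.0, 0.0, 172.0]
force: [-0.6, -0.2, -0.1]
gripper_width: 13.0
t 6.17 at [ 569.7 -262.7  211.8] [180.     0.   172.04] F [-0.6 -0.2 -0.1] w 13.0
shift now-axes [ 0.0003  0.0007 -0.0002] turn [0.0001 0.0001 0.0008] | shift after-turn axes [ 0.0003  0.0007 -0.0002] len mm 0.8
```

```bash
python3 -m jog '[[0.06,0,0,0,0,0,0],[0.06,0,0,0,0,0,0],[0.06,0,0,-0.02,0,0,0],[0.06,0,0,-0.05,0,0,0],[0.06,-0.002,0.055,-0.03,0,0,0],[0.06,-0.002,0.06,-0.02,0,0,0],[0.06,-0.002,0.06,0,0,0,-0.13],[0.06,0.006,0.06,0,0,0,-0.13],[0.06,0.01,0.06,0,0,0,-0.13],[0.06,0,0,0,0,0,0],[0.06,0,0,0,0,0,0]]' 40
python3 - <<'E'
from h import *
plan(618,33,332,194.7)
f=vision.grab_frame("wrist"); cv2.imwrite("pics/w2.png",f["color"])
E
```

```text
time_s: 7.55
ee_pos: [577.2, 27.2, 331.5]
ee_rot: [-180.0, 0.0, -165.6]
force: [0.2, -0.9, -0.1]
gripper_width: 60.0
t 7.55 at [577.2  27.2 331.5] [-1.7996e+02  2.0000e-02 -1.6560e+02] F [ 0.2 -0.9 -0.1] w 60.0
shift now-axes [-0.041  -0.0045 -0.0004] turn [-0.0006  0.0004 -0.0052] | shift after-turn axes [-0.041  -0.0047 -0.0005] len mm 41.2
```

View pics/w2.png

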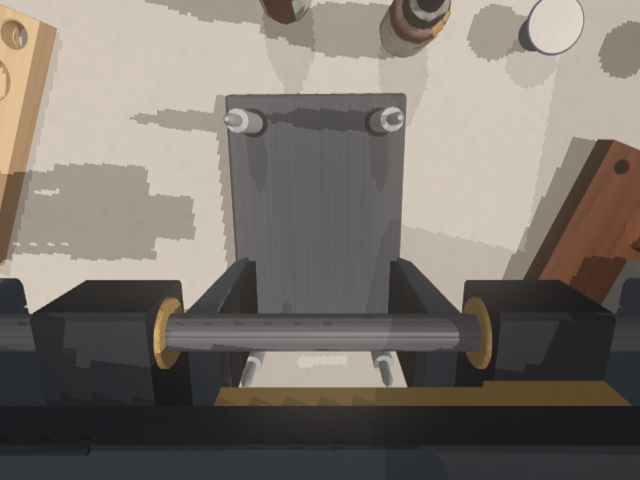

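```bash
python3 -m jog '[[0.06,-0.041,-0.0045,0,0,0,-0.005],[0.06,0,0,0,0,0,0],[0.06,0,0,0,0,0,0]]'
python3 - <<'E'
from h import *
f=vision.grab_frame("wrist"); im=f["color"]; W=world(f); np.savez("pics/w3.npz",depth=f["depth"],color=im,W=W)
S=(579,23.4,14.7)
for a in(-1,1):
  for b in(-1,1):
    for z in (95,12): 
        u,v=proj(f,tf(S,a*80,b*45,z)); cv2.drawMarker(im,(int(u),int(v)),(0,0,255) if z==95 else (0,255,0),0,7,1)
cv2.imwrite("pics/w3.png",im)
E
```

```text
time_s: 7.98
ee_pos: [617.8, 31.8, 330.9]
ee_rot: [180.0, -0.1, -165.4]
force: [0.4, 0.6, -0.0]
gripper_width: 60.1
```

View pics/w3.png

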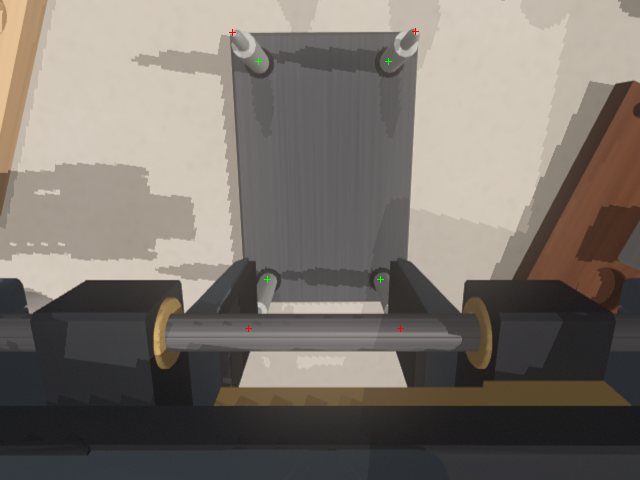

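```bash
cat > edges.py <<'E'
from h import *
def plate(f,z,halfL,halfW,pose,lo=-60,n=40,cam="wrist",show=None,yl=(-55,70)):
    """edge search on the rectangle's sides: gradient max along normals. pose guess (x,y,deg) with far end selection by visibility"""
    g=cv2.GaussianBlur(cv2.cvtColor(f["color"],cv2.COLOR_BGR2GRAY).astype(np.float32),(0,0),1.0)
    res=[]
    sam=[]
    for b in(-1,1): sam+= [((x,b*halfW),(0,b)) for x in np.linspace(yl[0],yl[1],n)]
    for a in(-1,1): sam+= [((a*halfL,y),(a,0)) for y in np.linspace(-halfW*.8,halfW*.8,n)]
    out=[]
    for (x,y),nn in sam:
        d=np.arange(-7,7.01,.25); P=np.array([tf(pose,x+nn[0]*k,y+nn[1]*k,z) for k in d]); uv=np.array([proj(f,p) for p in P])
        if uv.min()<2 or uv[:,0].max()>637 or uv[:,1].max()>300: continue
        val=cv2.remap(g,uv[:,0].astype(np.float32)[None],uv[:,1].astype(np.float32)[None],cv2.INTER_LINEAR)[0]
        gr=np.abs(np.gradient(val)); i=np.argmax(gr)
        if gr[i]>1.5: out.append((x,y,nn[0],nn[1],d[i],gr[i]))
    return np.array(out)
E
python3 - <<'E'
from edges import *
f=vision.grab_frame("wrist")
S=(579,23.4,14.7)
o=plate(f,12,100,65,S,yl=(-85,60))
for k in [(0,-1),(0,1),(-1,0),(1,0)]:
    q=o[(o[:,2]==k[0])&(o[:,3]==k[1])]
    if len(q): print(k,len(q),"median",np.median(q[:,4]),"slope fit",np.polyfit(q[:,0] if k[0]==0 else q[:,1],q[:,4],1).round(4),q[:,4][::4])
E
```

```text
(0, -1) 40 median -1.0 slope fit [ 4.0000e-04 -1.1264e+00] [-3.75 -1.   -0.75 -0.5  -1.25 -1.   -1.   -1.   -1.   -0.75]
(0, 1) 40 median -0.25 slope fit [ 0.0023 -0.1778] [-0.5  -0.25 -0.25  0.    0.    0.    0.25  0.25  0.25  0.  ]
(-1, 0) 40 median -1.25 slope fit [ 0.0025 -1.45  ] [-6.25 -1.25 -1.25 -1.25 -1.25 -1.25 -1.25 -1.25 -1.25 -0.75]
```

```bash
python3 -c "
from h import *
plan(570,-262,331,172)"
```

```text
t 8.07 at [617.4  32.2 331.2] [ 1.7999e+02 -6.0000e-02 -1.6540e+02] F [-0.5 -0.2 -0.5] w 60.1
shift now-axes [ 0.12   -0.2728  0.0003] turn [-0.     -0.0011  0.3944] | shift after-turn axes [ 5.900e-03 -2.979e-01  2.000e-04] len mm 298.0
```

```bash
python3 -m jog '[[0.06,0,0,0,0,0,0.1315],[0.06,0,0,0,0,0,0.1315],[0.06,0,0,0,0,0,0.1315],[0.06,0.0012,-0.0596,0,0,0,0],[0.06,0.0012,-0.0596,0,0,0,0],[0.06,0.0012,-0.0596,0,0,0,0],[0.06,0.0012,-0.0596,0.01,0,0,0],[0.06,0.0012,-0.0596,0.01,0,0,0],[0.06,0,0,0.05,0,0,0],[0.06,0,0,0.036,0,0,0],[0.06,0,0,0,0,0,0],[0.06,0,0,0,0,0,0]]'; python3 -c "
from h import *
plan(570,-262,212,172)"
```

```text
time_s: 9.57
ee_pos: [571.2, -261.4, 227.0]
ee_rot: [-180.0, 0.1, 172.1]
force: [-0.2, 0.2, 0.1]
gripper_width: 60.0
t 9.57 at [ 571.2 -261.4  227. ] [-1.7996e+02  1.4000e-01  1.7208e+02] F [-0.2  0.2  0.1] w 60.0
shift now-axes [ 0.0012 -0.0008  0.015 ] turn [-0.0007  0.0024  0.0014] | shift after-turn axes [ 0.0011 -0.0008  0.015 ] len mm 15.1
```

```bash
python3 -m jog '[[0.06,0.001,-0.001,0.0148,0,0,0],[0.06,0,0,0,0,0,0],[0,0,0,0,0,0,0],[0,0,0,0,0,0,0],[0,0,0,0,0,0,0],[0,0,0,0,0,0,0],[0,0,0,0,0,0,0],[0,0,0,-0.01,0,0,0],[0,0,0,-0.03,0,0,0],[0,0,0,-0.05,0,0,0],[0,0,0,-0.02,0,0,0],[0,0,0,0,0,0,0]]' 45
python3 - <<'E'
from h import *
plan(570,-262,322,172)
f=vision.grab_frame("wrist"); cv2.imwrite("pics/w4.png",f["color"])
E
```

```text
time_s: 11.08
ee_pos: [569.9, -262.1, 322.4]
ee_rot: [-179.9, 0.2, 172.1]
force: [0.8, 0.7, -4.0]
gripper_width: 9.6
t 11.07 at [ 569.9 -262.1  322.4] [-179.95    0.2   172.08] F [ 0.8  0.7 -4. ] w 9.6
shift now-axes [-0.0001  0.0001  0.0004] turn [-0.001   0.0034  0.0013] | shift after-turn axes [-0.0001  0.0001  0.0004] len mm 0.5
```

View pics/w4.png

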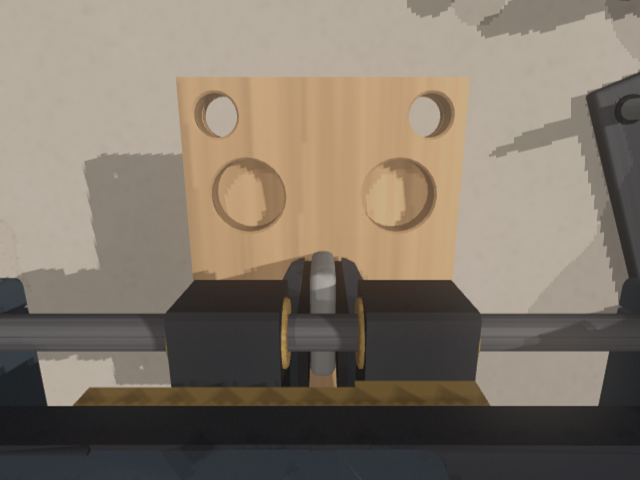

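Run:
```python
from h import *
f=vision.grab_frame("wrist"); W=world(f)
print("tray top z", np.nanmedian(W[120:250,290:350,2]), "corner z", W[85,190],W[85,455],W[270,205],W[270,440])
s,R=tool(); zt=s["ee_pos"][2]-194
P=np.array([s["ee_pos"][0],s["ee_pos"][1],0])
Lo=(570.,-262,-8.0)
for Q,r in [((-80,45),9),((-80,-45),9),((-46,33),16),((-46,-33),16)]:
    o=holes(f,[tf(Lo,*Q,zt)],r)[0]
    if o is None: print(Q,None); continue
    d=R.inv().apply(np.array([o[3],o[4],zt])-s["ee_pos"]); print(Q,"px",o[0],o[1],"r",round(o[2],1),"tool frame",d.round(1))
plan(580,24,322,194.7)
```

```text
tray top z 126.35546950417239 corner z [ 472.32844322 -302.87888047  124.89526262] [ 487.49112722 -195.21734537  127.00498839] [ 551.51011984 -312.9745408   127.0006026 ] [ 566.32964178 -206.38103588  127.00911911]
(-80, 45) px 429.125 114.375 r 9.3 tool frame [ 78.3  45.1 194.2]
(-80, -45) px 215.375 115.625 r 9.4 tool frame [ 77.7 -44.4 194.1]
(-46, 33) px 398.375 192.125 r 16.1 tool frame [ 45.6  33.8 194.1]
(-46, -33) px 249.625 195.375 r 16.1 tool frame [ 44.1 -31.6 194.1]
t 11.18 at [ 569.2 -261.8  319.5] [ 1.7995e+02 -1.4000e-01  1.7208e+02] F [ 0.2  0.4 -4. ] w 9.8
shift now-axes [ 0.0287  0.2845 -0.0022] turn [ 0.0014 -0.0021 -0.3949] | shift after-turn axes [-0.083   0.2737 -0.0025] len mm 286.0
```

```bash
python3 -m jog '[[0,0,0,-0.015,0,0,0],[0,0.006,0.0567,0,0,0,0],[0,0.006,0.0567,0,0,0,0],[0,0.006,0.0567,0,0,0,0],[0,0.006,0.0567,0,0,0,0],[0,0.006,0.0567,0,0,0,0],[0,0,0,0,0,0,-0.13],[0,0,0,0,0,0,-0.13],[0,0,0,0,0,0,-0.13],[0,0,0,0,0,0,0],[0,0,0,0,0,0,0]]'
python3 - <<'E'
from h import *
plan(578.3,23.1,335,194.4)
f=vision.grab_frame("wrist"); cv2.imwrite("pics/w5.png",f["color"])
f=vision.grab_frame("top"); cv2.imwrite("pics/t5.png",cv2.resize(f["color"][150:360,260:420],None,fx=4,fy=4)[:600])
E
```

```text
time_s: 12.55
ee_pos: [579.1, 22.8, 335.5]
ee_rot: [180.0, -0.0, -165.7]
force: [-0.6, 0.4, -3.7]
gripper_width: 9.7
t 12.55 at [579.1  22.8 335.5] [ 1.7999e+02 -2.0000e-02 -1.6569e+02] F [-0.6  0.4 -3.7] w 9.7
shift now-axes [0.0007 0.0005 0.0005] turn [ 0.0002 -0.0004 -0.0016] | shift after-turn axes [0.0007 0.0005 0.0005] len mm 1.0
```

View pics/w5.png

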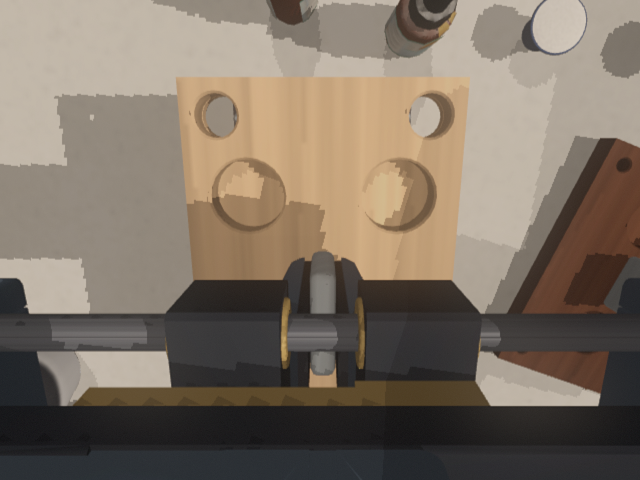

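```bash
python3 -m jog '[[0,0.0007,0.0005,0.015,0,0,-0.0016],[0,0,0,0.015,0,0,0],[0,0,0,0.012,0,0,0],[0,0,0,0.006,0,0,0],[0,0,0,0,0,0,0],[0,0,0,0,0,0,0]]'
python3 - <<'E'
from h import *
plan(578.3,23.1,286,194.4)
f=vision.grab_frame("wrist"); cv2.imwrite("pics/w6.png",cv2.resize(f["color"][60:260,170:480],None,fx=2.5,fy=2.5,interpolation=cv2.INTER_CUBIC))
E
```

```text
time_s: 13.4
ee_pos: [578.5, 23.2, 288.0]
ee_rot: [-180.0, 0.1, -165.5]
force: [-0.9, 0.2, -4.1]
gripper_width: 10.2
t 13.4 at [578.5  23.2 288. ] [-1.7999e+02  6.0000e-02 -1.6548e+02] F [-0.9  0.2 -4.1] w 10.2
shift now-axes [ 0.0003 -0.      0.002 ] turn [-0.0001  0.0011  0.002 ] | shift after-turn axes [ 0.0003 -0.      0.002 ] len mm 2.0
```

View pics/w6.png

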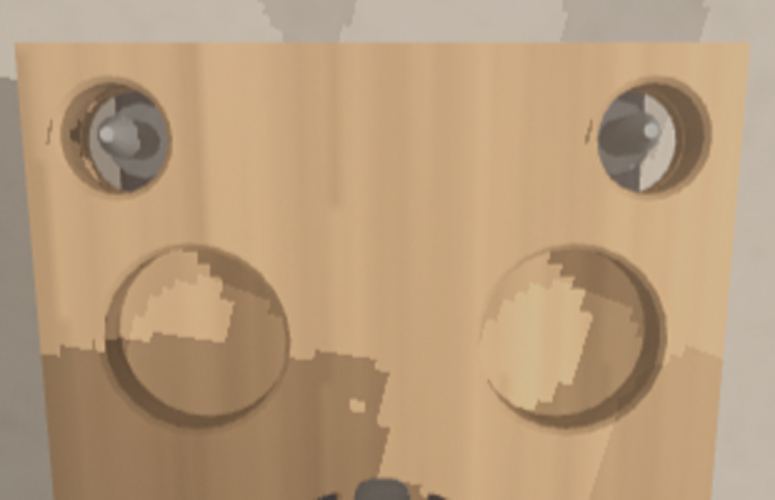

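```bash
python3 -m jog '[[0,0.0012,-0.0012,0,0,0,0.001],[0,0,0,0.004,0,0,0],[0,0,0,0.004,0,0,0],[0,0,0,0.004,0,0,0],[0,0,0,0.002,0,0,0],[0,0,0,0,0,0,0]]'
python3 - <<'E'
from h import *
plan(578.3,23.1,224,194.4)
f=vision.grab_frame("wrist"); cv2.imwrite("pics/w7.png",cv2.resize(f["color"][60:260,170:480],None,fx=2.5,fy=2.5,interpolation=cv2.INTER_CUBIC))
E
```

```text
time_s: 14.2
ee_pos: [577.4, 21.7, 273.3]
ee_rot: [180.0, -0.0, -165.5]
force: [-0.5, 0.7, -3.8]
gripper_width: 9.8
t 14.2 at [577.4  21.7 273.3] [ 1.7999e+02 -2.0000e-02 -1.6554e+02] F [-0.5  0.7 -3.8] w 9.8
shift now-axes [-0.0012  0.0011  0.0493] turn [ 0.0002 -0.0004  0.001 ] | shift after-turn axes [-0.0012  0.0011  0.0493] len mm 49.4
```

View pics/w7.png

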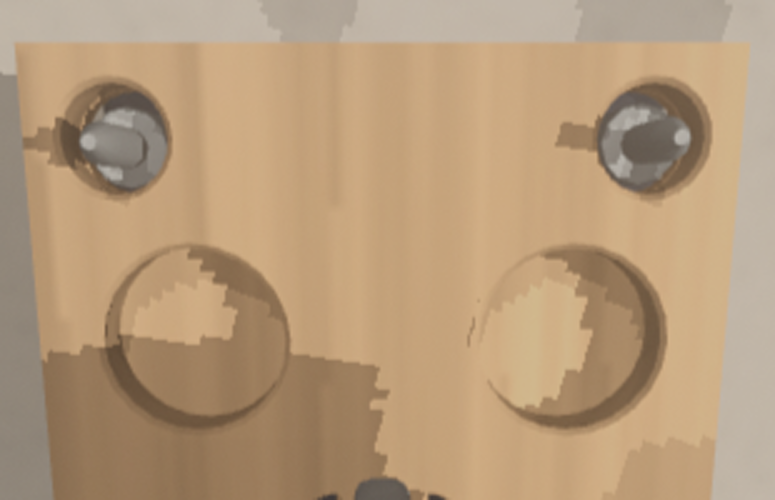

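```bash
python3 -m jog '[[0,0,0,0.008,0,0,0],[0,0,0,0.010,0,0,0],[0,0,0,0.010,0,0,0],[0,0,0,0.010,0,0,0],[0,0,0,0.006,0,0,0],[0,0,0,0,0,0,0]]'
python3 - <<'E'
from h import *
plan(577.4,21.7,224,194.4)
E
```

```text
time_s: 15.0
ee_pos: [577.3, 21.7, 229.0]
ee_rot: [180.0, -0.1, -165.5]
force: [-0.0, 0.4, -4.5]
gripper_width: 9.7
t 15.0 at [577.3  21.7 229. ] [ 1.7998e+02 -6.0000e-02 -1.6555e+02] F [-0.   0.4 -4.5] w 9.7
shift now-axes [-0.0001 -0.      0.005 ] turn [ 0.0003 -0.0011  0.0009] | shift after-turn axes [-0.0001 -0.      0.005 ] len mm 5.0
```

```bash
python3 -m jog '[[0,0,0,0.003,0,0,0],[0,0,0,0.002,0,0,0],[0,0,0,0.001,0,0,0],[0,0,0,0,0,0,0]]'
python3 - <<'E'
from h import *
plan(577.4,21.7,224,194.4)
E
```

```text
time_s: 15.5
ee_pos: [577.5, 21.8, 224.2]
ee_rot: [-180.0, 0.0, -165.5]
force: [-0.7, 0.8, 0.6]
gripper_width: 9.8
t 15.5 at [577.5  21.8 224.2] [-1.8000e+02  2.0000e-02 -1.6554e+02] F [-0.7  0.8  0.6] w 9.8
shift now-axes [ 0.0001 -0.      0.0002] turn [-0.0001  0.0004  0.0011] | shift after-turn axes [ 0.0001 -0.      0.0002] len mm 0.2
```

```bash
python3 -m jog '[[0.04,0,0,0,0,0,0],[0.04,0,0,0,0,0,0],[0.04,0,0,-0.02,0,0,0],[0.06,0,0,-0.05,0,0,0],[0.06,0,0,-0.05,0,0,0],[0.06,0,0,0,0,0,0]]'
python3 - <<'E'
from h import *
f=vision.grab_frame("top"); W=world(f); cv2.imwrite("pics/t8.png",f["color"])
c=[]
for s in vision.silhouettes("top","pod_0"):
    v,u=np.nonzero(s["pixels"])
    if len(u)>600: continue
    w=W[v,u]; k=w[:,2]>22; (cc,r)=cv2.minEnclosingCircle(np.stack([u,v],1).astype(np.float32))
    print("pod",round(s["p"],2),len(u),u.mean(),v.mean(),"centroid plane29",plane(f,u[k].mean(),v[k].mean(),29).round(1))
for s in vision.silhouettes("top","dropper_0"):
    v,u=np.nonzero(s["pixels"]); 
    if len(u)>600: continue
    w=W[v,u]; k=w[:,2]>88; print("drop",round(s["p"],2),len(u),"tip",plane(f,u[k].mean(),v[k].mean(),100).round(1), "n",k.sum())
plan(405,-147,300,194.4)
E
```

```text
time_s: 16.25
ee_pos: [578.5, 21.7, 348.3]
ee_rot: [-179.9, 0.6, -165.5]
force: [0.3, -0.2, 0.2]
gripper_width: 59.9
pod 0.78 244 253.6762295081967 335.9344262295082 centroid plane29 [[390.6 231.2]]
pod 0.78 232 295.8060344827586 329.87931034482756 centroid plane29 [[403.  136.3]]
pod 0.43 78 425.1794871794872 328.47435897435895 centroid plane29 [[ 406.  -151.8]]
t 16.4 at [577.   21.7 342.7] [ 1.7997e+02 -9.0000e-02 -1.6555e+02] F [-0.1  0.7  0. ] w 60.1
shift now-axes [ 0.2086 -0.1205  0.0429] turn [ 0.0005 -0.0016  0.0009] | shift after-turn axes [ 0.2086 -0.1206  0.0427] len mm 244.7
```

View pics/t8.png

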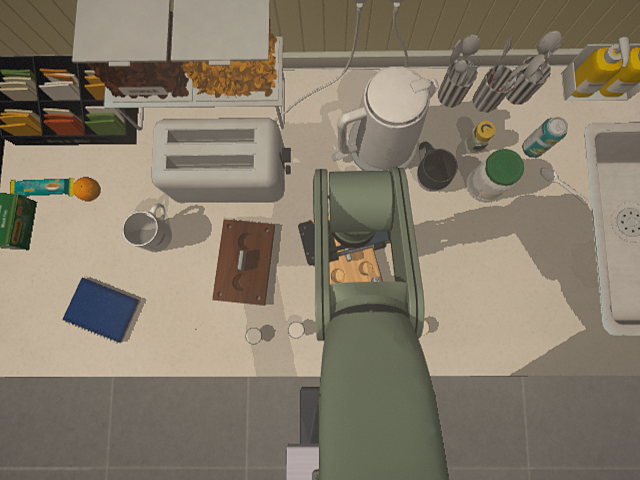

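```bash
python3 -m jog '[[0.06,0.0522,-0.0301,0,0,0,0],[0.06,0.0522,-0.0301,0,0,0,0],[0.06,0.0522,-0.0301,0,0,0,0],[0.06,0.0522,-0.0301,0,0,0,0],[0.06,0,0,0.043,0,0,0],[0.06,0,0,0,0,0,0],[0.06,0,0,0,0,0,0]]' 5
cat >> h.py <<'E'
def pods(f,z=29,thr=None):
    """pale lids: silhouettes of pods; returns lid centre on plane z via ellipse of the pale part"""
    W=world(f); out=[]
    for s in vision.silhouettes("wrist","pod_0"):
        m=s["pixels"]; 
        if m.sum()>20000: continue
        k=(m&(W[...,2]>z-4)&(W[...,2]<z+6)).astype(np.uint8)
        cs=cv2.findContours(k,cv2.RETR_EXTERNAL,cv2.CHAIN_APPROX_NONE)[0]
        if not cs: continue
        c=max(cs,key=cv2.contourArea)[:,0,:]
        p=plane(f,c[:,0],c[:,1],z).astype(np.float32); (cc,r)=cv2.minEnclosingCircle(p); 
        out.append((round(s["p"],2),np.round(cc,1),round(r,1),c.mean(0).round(),np.round(np.nanmedian(W[k>0][:,2]),1)))
    return out
E
python3 - <<'E'
from h import *
f=vision.grab_frame("wrist"); cv2.imwrite("pics/w9.png",f["color"])
for o in pods(f): print(o)
plan(405,-147,300,194.4)
E
```

```text
time_s: 17.27
ee_pos: [405.9, -146.8, 300.6]
ee_rot: [180.0, -0.0, -165.5]
force: [-0.5, 0.1, -0.5]
gripper_width: 59.8
(0.74, array([ 409.8, -140.9]), 18.4, array([328., 253.]), np.float64(28.8))
t 17.38 at [ 406.2 -146.7  301.4] [-1.7995e+02  8.0000e-02 -1.6547e+02] F [-0.6 -0.3  1. ] w 59.9
shift now-axes [0.0013 0.     0.0014] turn [-0.0008  0.0013  0.0023] | shift after-turn axes [0.0013 0.     0.0014] len mm 1.9
```

View pics/w9.png

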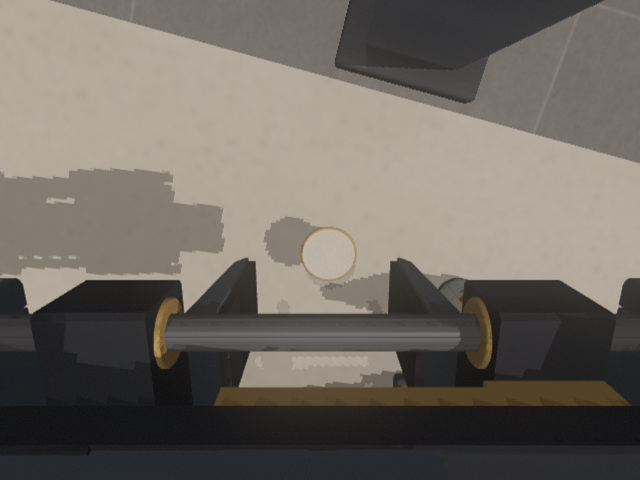

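```bash
python3 -c "
from h import *
plan(409.8,-140.9,206,194.5)"
```

```text
t 17.38 at [ 406.2 -146.7  301.4] [-1.7995e+02  8.0000e-02 -1.6547e+02] F [-0.6 -0.3  1. ] w 59.9
shift now-axes [-0.0048  0.0048  0.0954] turn [-0.0008  0.0013  0.0006] | shift after-turn axes [-0.0049  0.0047  0.0954] len mm 95.6
```

```bash
python3 -m jog '[[0.06,-0.0049,0.0047,0.04,0,0,0],[0.06,0,0,0.035,0,0,0],[0.06,0,0,0.020,0,0,0],[0.06,0,0,0,0,0,0],[0.03,0,0,0,0,0,0],[0.03,0,0,0,0,0,0],[0.03,0,0,0,0,0,0],[0.03,0,0,0,0,0,0]]' 6
python3 - <<'E'
from h import *
plan(409.8,-140.9,206,194.5)
f=vision.grab_frame("wrist"); cv2.imwrite("pics/w10.png",f["color"][150:400,150:500])
E
```

```text
time_s: 18.38
ee_pos: [409.2, -141.4, 206.3]
ee_rot: [-179.9, 0.1, -165.5]
force: [0.1, -0.7, 4.4]
gripper_width: 34.9
t 18.38 at [ 409.2 -141.4  206.3] [-1.7994e+02  1.0000e-01 -1.6555e+02] F [ 0.1 -0.7  4.4] w 34.9
shift now-axes [-0.0007  0.0003  0.0003] turn [-0.0011  0.0017 -0.0009] | shift after-turn axes [-0.0007  0.0003  0.0003] len mm 0.8
```

View pics/w10.png

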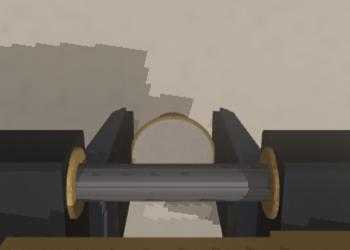

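```bash
python3 -m jog '[[0.03,0,0,-0.01,0,0,0],[0.03,0,0,-0.03,0,0,0],[0.03,0,0,-0.04,0,0,0],[0.03,0,0,0,0,0,0]]' 6
python3 - <<'E'
from h import *
plan(409.8,-140.9,206,194.5)
f=vision.grab_frame("wrist"); cv2.imwrite("pics/w10.png",f["color"][150:400,150:500])
f=vision.grab_frame("side"); cv2.imwrite("pics/s10.png",cv2.resize(f["color"][240:400,180:400],None,fx=3,fy=3,interpolation=cv2.INTER_CUBIC))
E
```

```text
time_s: 18.92
ee_pos: [409.6, -141.5, 288.3]
ee_rot: [-179.8, 0.3, -165.5]
force: [-0.1, -0.6, 0.5]
gripper_width: 35.7
t 18.93 at [ 409.6 -141.5  288.3] [-179.79    0.31 -165.55] F [-0.1 -0.6  0.5] w 35.7
shift now-axes [0.0001 0.0008 0.0823] turn [-0.0036  0.0054 -0.0008] | shift after-turn axes [-0.0004  0.0005  0.0823] len mm 82.3
```

View pics/w10.png

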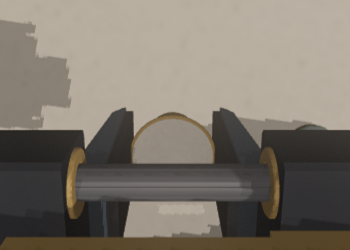

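View pics/s10.png

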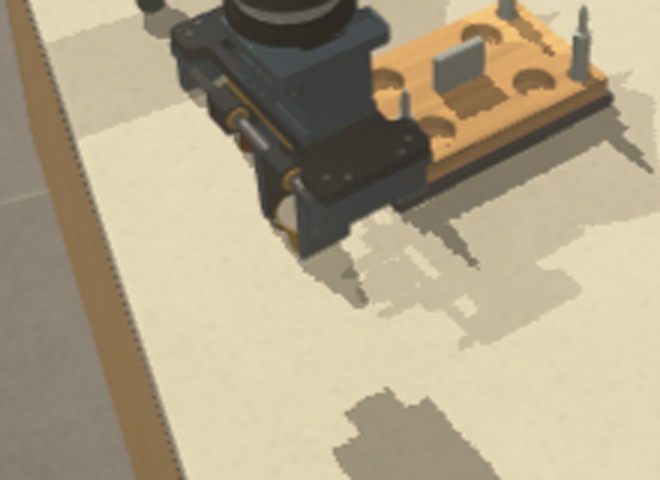

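```bash
cat >> h.py <<'E'
def totool(f,u,v,below):
    """pixel -> tool xy on plane TCPz-below"""
    s,R=tool(); z=s["ee_pos"][2]-below; p=plane(f,u,v,z)[0]; return R.inv().apply(np.array([*p,z])-s["ee_pos"])[:2].round(1)
E
python3 - <<'E'
from h import *
f=vision.grab_frame("wrist")
for u,v in [(325,262),(325,264),(283,300),(365,300)]: print((u,v),totool(f,u,v,177))
plan(579,22.7,300,194.5)
E
```

```text
(325, 262) [19.1  1.4]
(325, 264) [18.2  1.4]
(283, 300) [  2.2 -16.4]
(365, 300) [ 2.2 18.4]
t 19.07 at [ 408.3 -141.   285. ] [ 1.7994e+02 -8.0000e-02 -1.6554e+02] F [ 0.   0.5 -0.2] w 35.3
shift now-axes [-0.2061  0.1159 -0.0152] turn [ 0.0011 -0.0014 -0.0008] | shift after-turn axes [-0.2063  0.1157 -0.015 ] len mm 237.0
```

```bash
python3 -c "
from h import *
plan(632,1.4,315,194.45)"
```

```text
t 19.07 at [ 408.3 -141.   285. ] [ 1.7994e+02 -8.0000e-02 -1.6554e+02] F [ 0.   0.5 -0.2] w 35.3
shift now-axes [-0.2521  0.0821 -0.0303] turn [ 0.0011 -0.0014  0.0001] | shift after-turn axes [-0.2522  0.0821 -0.03  ] len mm 266.9
```

```bash
python3 -m jog '[[0.03,0,0,-0.03,0,0,0],[0.03,-0.0504,0.0164,0,0,0,0],[0.03,-0.0504,0.0164,0,0,0,0],[0.03,-0.0504,0.0164,0,0,0,0],[0.03,-0.0504,0.0164,0,0,0,0],[0.03,-0.0504,0.0164,0,0,0,0],[0.03,0,0,0,0,0,0],[0.03,0,0,0,0,0,0]]' 6
python3 - <<'E'
from h import *
plan(632,1.4,224.5,194.45)
f=vision.grab_frame("wrist"); cv2.imwrite("pics/w11.png",f["color"])
E
```

```text
time_s: 20.08
ee_pos: [631.7, 1.0, 313.7]
ee_rot: [179.9, -0.2, -165.5]
force: [-0.0, -0.0, 0.7]
gripper_width: 35.0
t 20.07 at [631.7   1.  313.7] [ 179.95   -0.24 -165.53] F [-0.  -0.   0.7] w 35.0
shift now-axes [-0.0007  0.0002  0.0892] turn [ 0.001  -0.0043  0.0004] | shift after-turn axes [-0.0003  0.0003  0.0892] len mm 89.2
```

View pics/w11.png

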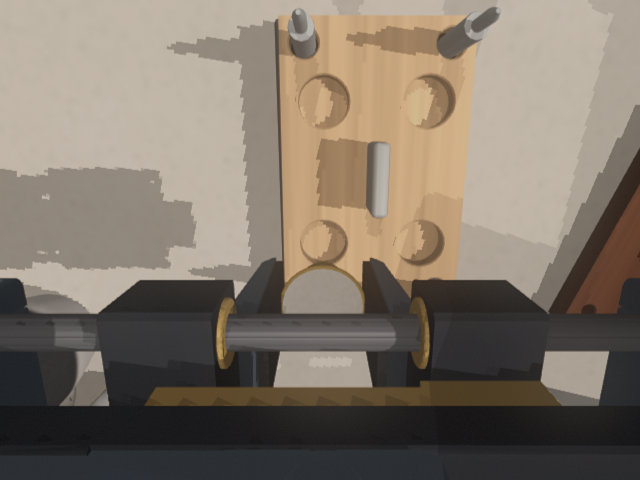

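Run:
```python
from h import *
f=vision.grab_frame("wrist"); T=(578.9,22.7,14.45+0.3)
s,R=tool()
for Q in [(46,-33),(46,33),(-46,33),(-46,-33)]:
    o=holes(f,[tf(T,*Q,30)],16)[0]
    if o: print(Q,o[:3],"world",np.round(o[3:],1),"pred",np.round(tf(T,*Q,30)[:2],1),"tool",totool(f,o[0],o[1],s["ee_pos"][2]-30))
print([proj(f,tf(T,*Q,30)) for Q in [(46,-33),(46,33)]],"pod tool",totool(f,323,264,177))
```

```text
(46, 33) (np.float32(419.375), np.float32(242.125), np.float64(16.15775909162441)) world [614.6  65.8] pred [615.   66.3] tool [-0.7 67.4]
(-46, -33) (np.float32(323.375), np.float32(100.625), np.float64(16.673757368767735)) world [542.  -20.8] pred [542.8 -20.9] tool [91.1  1.5]
[(np.float64(323.57122871984234), np.float64(243.32467103237167)), (np.float64(419.89064594175466), np.float64(242.82013538255072))] pod tool [19.   1.1]
```

```bash
python3 -m jog '[[0.03,-0.0008,0.0003,0.03,0,0,0],[0.03,0,0,0.03,0,0,0],[0.03,0,0,0.015,0,0,0],[0.03,0,0,0.008,0,0,0],[0.03,0,0,0.005,0,0,0],[0.03,0,0,0,0,0,0],[0.03,0,0,0,0,0,0]]' 6
python3 - <<'E'
from h import *
plan(632,1.4,224.5,194.45)
f=vision.grab_frame("wrist"); cv2.imwrite("pics/w12.png",f["color"])
E
```

```text
time_s: 21.05
ee_pos: [633.4, 1.6, 228.3]
ee_rot: [-180.0, 0.1, -165.5]
force: [0.1, -0.0, -1.0]
gripper_width: 35.1
t 21.05 at [633.4   1.6 228.3] [-1.7998e+02  8.0000e-02 -1.6554e+02] F [ 0.1 -0.  -1. ] w 35.1
shift now-axes [0.0014 0.0001 0.0038] turn [-0.0003  0.0014  0.0001] | shift after-turn axes [0.0014 0.0001 0.0038] len mm 4.1
```

View pics/w12.png

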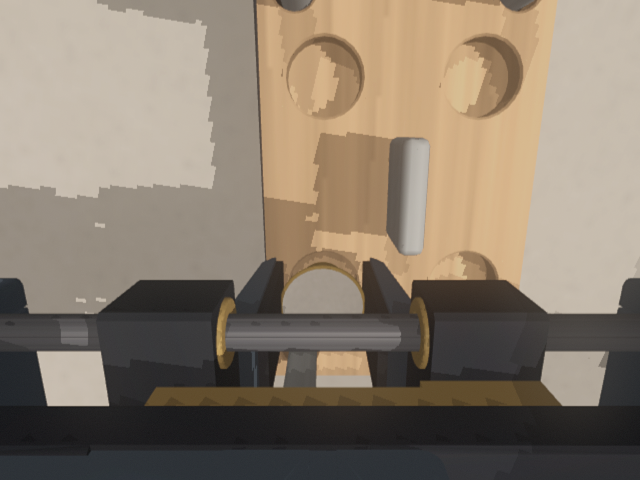

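```bash
python3 -m jog '[[0.03,0.0008,0,0.002,0,0,0],[0.03,0,0,0.0015,0,0,0],[0.03,0,0,0,0,0,0],[0.048,0,0,0,0,0,0],[0.048,0,0,0,0,0,0],[0.048,0,0,-0.01,0,0,0],[0.048,0,0,-0.03,0,0,0],[0.048,0,0,-0.05,0,0,0],[0.05,0,0,0,0,0,0],[0.05,0,0,0,0,0,0]]' 6
python3 - <<'E'
from h import *
plan(632,1.4,315,194.45)
f=vision.grab_frame("wrist"); cv2.imwrite("pics/w13.png",f["color"])
for o in pods(f,47): print(o)
print(tf((578.9,22.7,14.75),46,-33,47))
plan(403,136.3,310,194.45)
E
```

```text
time_s: 22.35
ee_pos: [632.0, 1.4, 314.1]
ee_rot: [180.0, -0.0, -165.5]
force: [-0.3, 0.5, 0.4]
gripper_width: 50.3
t 22.35 at [632.    1.4 314.1] [ 1.7999e+02 -1.0000e-02 -1.6555e+02] F [-0.3  0.5  0.4] w 50.3
shift now-axes [ 0.      0.     -0.0009] turn [ 0.0001 -0.0002  0.0001] | shift after-turn axes [ 0.      0.     -0.0009] len mm 0.9
(0.82, array([632.3,   2. ]), 18.3, array([322., 248.]), np.float64(46.9))
[np.float64(631.7859774808238), np.float64(2.4991736332941485), 47]
t 22.45 at [631.9   1.4 312.8] [ 1.7995e+02 -1.5000e-01 -1.6554e+02] F [-0.1 -1.1  0. ] w 50.1
shift now-axes [0.1879 0.1878 0.0034] turn [ 0.0008 -0.0027  0.0001] | shift after-turn axes [0.188  0.1877 0.0028] len mm 265.7
```

View pics/w13.png

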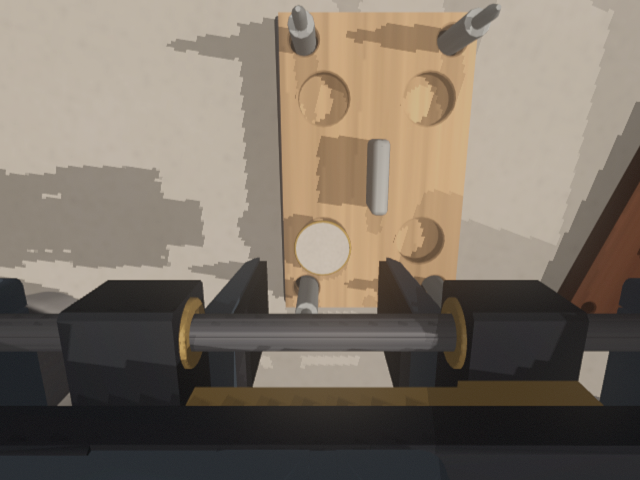

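```bash
python3 -m jog '[[0.06,0.0376,0.0376,0,0,0,0],[0.06,0.0376,0.0376,0,0,0,0],[0.06,0.0376,0.0376,0,0,0,0],[0.06,0.0376,0.0376,0,0,0,0],[0.06,0.0376,0.0376,0.01,0,0,0],[0.06,0,0,0,0,0,0],[0.06,0,0,0,0,0,0]]' 6
python3 - <<'E'
from h import *
f=vision.grab_frame("wrist"); cv2.imwrite("pics/w14.png",f["color"])
for o in pods(f): print(o); plan(o[1][0],o[1][1],206,194.45)
E
```

```text
time_s: 23.32
ee_pos: [403.8, 136.6, 303.8]
ee_rot: [-180.0, 0.0, -165.5]
force: [-0.0, 0.9, -0.5]
gripper_width: 60.1
(0.6, array([404.9, 137.9]), 18.3, array([323., 246.]), np.float64(28.9))
t 23.43 at [404.5 136.3 304. ] [-1.8000e+02  3.0000e-02 -1.6559e+02] F [-0.2 -0.5 -0.2] w 59.9
shift now-axes [-0.0008  0.0015  0.098 ] turn [-0.0001  0.0006 -0.0007] | shift after-turn axes [-0.0008  0.0015  0.098 ] len mm 98.1
```

View pics/w14.png

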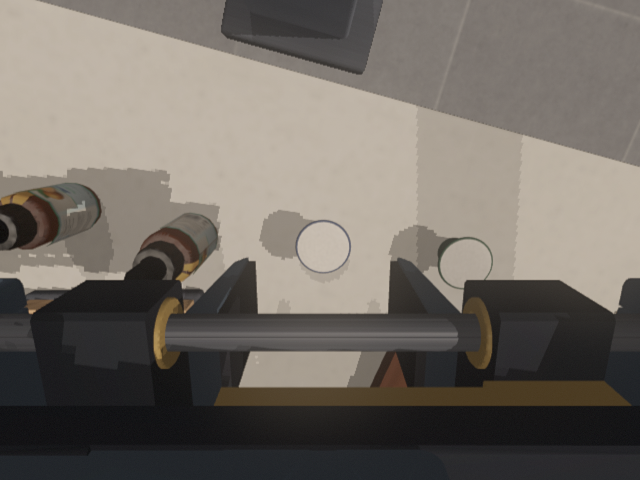

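```bash
python3 -m jog '[[0.06,0,0.0006,0,0,0,0.16],[0.06,0,0,0,0,0,0.16],[0.06,0,0,0,0,0,0.16],[0.06,0,0,0,0,0,0.16],[0.06,0,0,0,0,0,0.16],[0.06,0,0,0.03,0,0,0.16],[0.06,0,0,0.04,0,0,0],[0.06,0,0,0.024,0,0,0],[0.06,0,0,0.004,0,0,0],[0.06,0,0,0,0,0,0]]' 6
python3 - <<'E'
from h import *
plan(404.9,137.9,206,139.45)
f=vision.grab_frame("wrist"); cv2.imwrite("pics/w15.png",f["color"])
E
```

```text
time_s: 24.68
ee_pos: [404.1, 136.9, 206.4]
ee_rot: [180.0, 0.0, 139.4]
force: [-0.1, 0.1, -0.3]
gripper_width: 59.9
t 24.68 at [404.1 136.9 206.4] [1.7997e+02 2.0000e-02 1.3940e+02] F [-0.1  0.1 -0.3] w 59.9
shift now-axes [0.     0.0012 0.0004] turn [ 0.0006  0.0003 -0.0008] | shift after-turn axes [0.     0.0012 0.0004] len mm 1.3
```

View pics/w15.png

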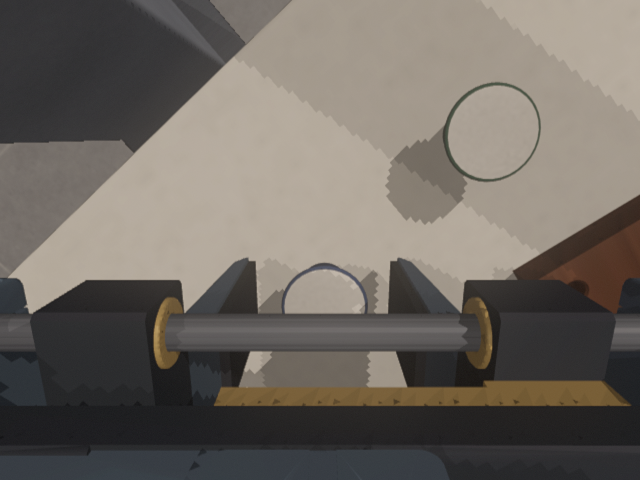

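Pod (blue rim) centred between the fingers at (325,300). Close, lift, and look at the in-hand offset.

```bash
python3 -m jog '[[0.03,0,0,0,0,0,0],[0.03,0,0,0,0,0,0],[0.03,0,0,0,0,0,0],[0.03,0,0,0,0,0,0],[0.03,0,0,-0.01,0,0,0],[0.03,0,0,-0.04,0,0,0],[0.03,0,0,-0.055,0,0,0],[0.03,0,0,0,0,0,-0.16],[0.03,0,0,0,0,0,-0.16],[0.03,0,0,0,0,0,-0.16]]' 6; python3 -m jog '[[0.03,0,0,0,0,0,-0.16],[0.03,0,0,0,0,0,-0.16],[0.03,0,0,0,0,0,-0.16],[0.03,0,0,0,0,0,0]]'
python3 - <<'E'
from h import *
f=vision.grab_frame("wrist"); cv2.imwrite("pics/w16.png",f["color"][150:400,150:500])
for u,v in [(323,262),(323,264),(323,266)]: print((u,v),totool(f,u,v,177))
T=(578.9,22.7,14.75)
print(tf(T,46,33,0))
plan(*tf(T,46,33,315),194.45)
E
```

```text
time_s: 25.98
ee_pos: [402.9, 137.0, 311.8]
ee_rot: [180.0, 0.0, 167.3]
force: [-0.7, 0.4, -0.3]
gripper_width: 34.8
time_s: 26.48
ee_pos: [403.1, 137.0, 311.5]
ee_rot: [180.0, 0.0, -165.7]
force: [0.8, -0.1, -0.3]
gripper_width: 35.5
(323, 262) [19.7  0.8]
(323, 264) [18.9  0.8]
(323, 266) [18.   0.8]
[np.float64(614.9822488992589), np.float64(66.3242056016144), 0]
t 26.52 at [403.1 137.  311.5] [ 1.7999e+02  2.0000e-02 -1.6570e+02] F [-0.1  0.2  0. ] w 35.6
shift now-axes [-0.1879 -0.1209 -0.0035] turn [ 0.0001  0.0004 -0.0026] | shift after-turn axes [-0.1875 -0.1214 -0.0035] len mm 223.4
```

View pics/w16.png

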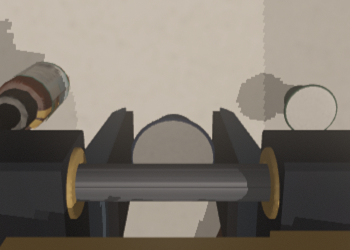

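```bash
python3 -m jog '[[0.03,-0.047,-0.0305,-0.004,0,0,-0.002],[0.03,-0.047,-0.0305,0,0,0,0],[0.03,-0.047,-0.0305,0,0,0,0],[0.03,-0.047,-0.0305,0,0,0,0],[0.03,0,0,0,0,0,0],[0.03,0,0,0,0,0,0]]' 6
python3 - <<'E'
from h import *
plan(615.5,65.3,224.5,194.45)
f=vision.grab_frame("wrist"); cv2.imwrite("pics/w17.png",f["color"])
T=(578.9,22.7,14.75)
for Q in [(46,33),(-46,33),(-46,-33)]:
    o=holes(f,[tf(T,*Q,30)],16)[0]
    if o: print(Q,o[:3],"world",np.round(o[3:],1),"pred",np.round(tf(T,*Q,30)[:2],1),"tool",totool(f,o[0],o[1],status.state()["ee_pos"][2]-30))
E
```

```text
time_s: 27.28
ee_pos: [615.2, 66.2, 314.6]
ee_rot: [180.0, -0.1, -165.5]
force: [-0.7, -0.1, 0.1]
gripper_width: 35.3
t 27.27 at [615.2  66.2 314.6] [ 1.7996e+02 -1.3000e-01 -1.6552e+02] F [-0.7 -0.1  0.1] w 35.3
shift now-axes [-0.0003 -0.001   0.0901] turn [ 0.0007 -0.0022  0.0005] | shift after-turn axes [-0.0001 -0.001   0.0901] len mm 90.1
(46, 33) (np.float32(322.875), np.float32(239.625), np.float64(15.777310407624542)) world [613.6  67. ] pred [615.   66.3] tool [0.5 0.7]
(-46, 33) (np.float32(321.375), np.float32(98.875), np.float64(15.384281480099173)) world [525.4  43.3] pred [526.   42.9] tool [91.8 -0.2]
(-46, -33) (np.float32(218.875), np.float32(99.625), np.float64(14.931273021256896)) world [542.  -18.9] pred [542.8 -20.9] tool [ 91.4 -64.5]
```

View pics/w17.png

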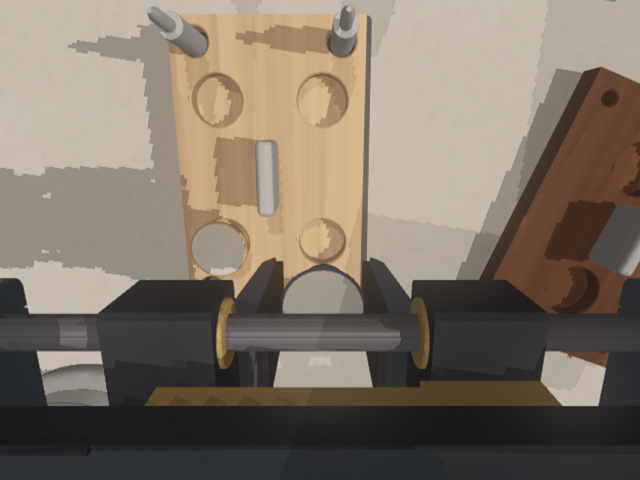

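```bash
python3 -m jog '[[0.03,0,-0.0003,0.03,0,0,0],[0.03,0,0,0.03,0,0,0],[0.03,0,0,0.015,0,0,0],[0.03,0,0,0.007,0,0,0],[0.03,0,0,0.005,0,0,0],[0.03,0,0,0.003,0,0,0],[0.03,0,0,0,0,0,0]]' 6;  python3 -m jog '[[0.048,0,0,0,0,0,0],[0.048,0,0,0,0,0,0],[0.048,0,0,-0.01,0,0,0],[0.048,0,0,-0.03,0,0,0],[0.048,0,0,-0.05,0,0,0],[0.05,0,0,0,0,0,0],[0.05,0,0,0,0,0,0]]' 6
python3 - <<'E'
from h import *
f=vision.grab_frame("wrist"); cv2.imwrite("pics/w18.png",f["color"])
for o in pods(f,47): print(o)
plan(390.6,231.2,310,194.45)
E
```

```text
time_s: 28.2
ee_pos: [616.0, 65.9, 225.4]
ee_rot: [-180.0, 0.0, -165.4]
force: [-0.7, 0.5, 0.0]
gripper_width: 35.4
time_s: 29.08
ee_pos: [615.6, 65.9, 315.3]
ee_rot: [180.0, 0.0, -165.4]
force: [-0.4, 0.3, -0.4]
gripper_width: 49.8
(0.82, array([617. ,  67.5]), 18.4, array([323., 250.]), np.float64(46.9))
(0.75, array([632.3,   2.4]), 18.4, array([219., 247.]), np.float64(46.8))
t 29.18 at [615.4  65.9 313.9] [ 1.7997e+02 -1.5000e-01 -1.6543e+02] F [ 0.5 -0.3 -0.2] w 49.9
shift now-axes [0.176  0.2166 0.0044] turn [ 0.0005 -0.0026  0.0021] | shift after-turn axes [0.1764 0.2162 0.0039] len mm 279.1
```

View pics/w18.png

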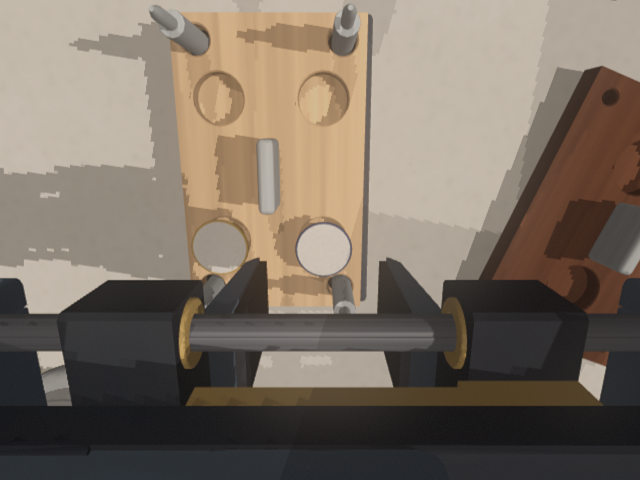

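```bash
python3 -m jog '[[0.06,0.0353,0.0433,0,0,0,0],[0.06,0.0353,0.0433,0,0,0,0],[0.06,0.0353,0.0433,0,0,0,0],[0.06,0.0353,0.0433,0,0,0,0],[0.06,0.0353,0.0433,0.01,0,0,0],[0.06,0,0,0,0,0,0],[0.06,0,0,0,0,0,0]]' 6
python3 - <<'E'
from h import *
f=vision.grab_frame("wrist"); cv2.imwrite("pics/w19.png",f["color"])
for o in pods(f): print(o); plan(o[1][0],o[1][1],206,194.45)
E
```

```text
time_s: 30.05
ee_pos: [390.8, 231.1, 304.7]
ee_rot: [-180.0, -0.0, -165.4]
force: [-0.7, -0.6, 0.2]
gripper_width: 60.2
(0.73, array([392.1, 233.2]), 18.4, array([324., 246.]), np.float64(28.9))
t 30.15 at [391.6 230.7 304.9] [-1.7999e+02  1.0000e-02 -1.6549e+02] F [-0.4  0.1 -0.2] w 59.9
shift now-axes [-0.0011  0.0023  0.0989] turn [-0.0002  0.0002  0.001 ] | shift after-turn axes [-0.0011  0.0023  0.0989] len mm 99.0
```

View pics/w19.png

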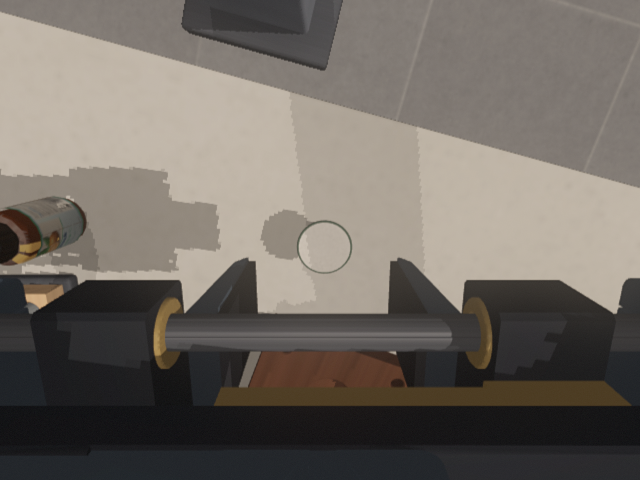

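```bash
python3 -m jog '[[0.06,-0.001,0.0014,0.04,0,0,0],[0.06,0,0,0.035,0,0,0],[0.06,0,0,0.0235,0,0,0],[0.06,0,0,0,0,0,0],[0.03,0,0,0,0,0,0],[0.03,0,0,0,0,0,0],[0.03,0,0,0,0,0,0],[0.03,0,0,0,0,0,0],[0.03,0,0,-0.01,0,0,0],[0.03,0,0,-0.05,0,0,0],[0.03,0,0,-0.05,0,0,0],[0.03,0,0,0,0,0,0]]' 6
python3 - <<'E'
from h import *
f=vision.grab_frame("wrist"); cv2.imwrite("pics/w20.png",f["color"][150:400,150:500])
for u,v in [(323,262),(323,264),(323,266)]: print((u,v),totool(f,u,v,177))
plan(526,42.5,315,194.45)
E
```

```text
time_s: 31.65
ee_pos: [392.0, 233.2, 320.7]
ee_rot: [179.9, 0.5, -165.4]
force: [0.8, 0.6, -0.4]
gripper_width: 35.6
(323, 262) [17.3  1.3]
(323, 264) [16.5  1.3]
(323, 266) [15.6  1.3]
t 31.7 at [391.3 232.8 318.5] [ 179.93    0.24 -165.42] F [-1.1 -0.6 -0.1] w 35.2
shift now-axes [-0.0825 -0.2181  0.0036] turn [0.0012 0.0042 0.0023] | shift after-turn axes [-0.083  -0.2179  0.0035] len mm 233.2
```

View pics/w20.png

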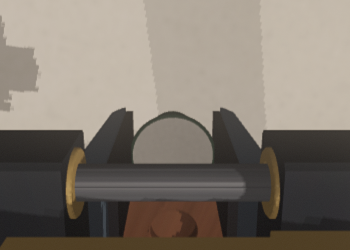

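```bash
python3 -m jog '[[0.03,-0.0207,-0.0545,0,0,0,0],[0.03,-0.0207,-0.0545,0,0,0,0],[0.03,-0.0207,-0.0545,0,0,0,0],[0.03,-0.0207,-0.0545,0,0,0,0],[0.03,0,0,0,0,0,0],[0.03,0,0,0,0,0,0]]' 6
python3 - <<'E'
from h import *
f=vision.grab_frame("wrist"); cv2.imwrite("pics/w21.png",f["color"])
T=(578.9,22.7,14.75)
for Q in [(-46,33),(-46,-33)]:
    o=holes(f,[tf(T,*Q,30)],16)[0]
    if o: print(Q,o[:3],"world",np.round(o[3:],1),"pred",np.round(tf(T,*Q,30)[:2],1),"tool",totool(f,o[0],o[1],status.state()["ee_pos"][2]-30))
print([totool(f,323,v,177) for v in (262,264)])
plan(526,42.5,224.5,194.45)
E
```

```text
time_s: 32.45
ee_pos: [525.5, 42.6, 315.2]
ee_rot: [179.9, -0.2, -165.5]
force: [0.3, -0.4, -0.6]
gripper_width: 35.4
(-46, 33) (np.float32(322.625), np.float32(242.125), np.float64(15.731892754036457)) world [525.3  43.8] pred [526.   42.9] tool [-1.   0.3]
(-46, -33) (np.float32(229.125), np.float32(241.125), np.float64(13.771535463510125)) world [540.7 -18.5] pred [542.8 -20.9] tool [ -0.3 -63.8]
[array([19.8,  0.4]), array([19. ,  0.4])]
t 32.5 at [525.3  43.1 315.5] [ 1.7994e+02 -1.7000e-01 -1.6540e+02] F [-0.  -0.7 -0. ] w 35.4
shift now-axes [-0.0008 -0.0009  0.091 ] turn [ 0.0011 -0.0029  0.0025] | shift after-turn axes [-0.0006 -0.0008  0.091 ] len mm 91.1
```

View pics/w21.png

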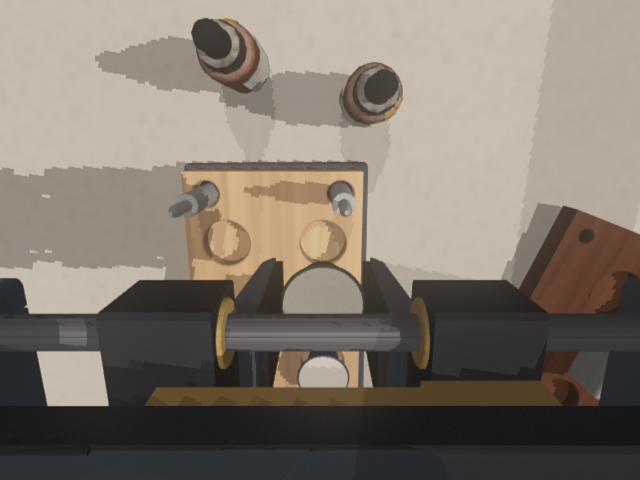

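```bash
python3 -m jog '[[0.03,-0.001,-0.0003,0.03,0,0,0],[0.03,0,0,0.03,0,0,0],[0.03,0,0,0.015,0,0,0],[0.03,0,0,0.007,0,0,0],[0.03,0,0,0.005,0,0,0],[0.03,0,0,0.0035,0,0,0],[0.03,0,0,0,0,0,0]]' 6;  python3 -m jog '[[0.048,0,0,0,0,0,0],[0.048,0,0,0,0,0,0],[0.048,0,0,-0.01,0,0,0],[0.048,0,0,-0.03,0,0,0],[0.048,0,0,-0.06,0,0,0],[0.05,0,0,-0.01,0,0,0],[0.05,0,0,0,0,0,0]]' 6
python3 - <<'E'
from h import *
f=vision.grab_frame("wrist"); cv2.imwrite("pics/w22.png",f["color"])
for o in pods(f,47): print(o)
f=vision.grab_frame("top"); cv2.imwrite("pics/t22.png",f["color"])
plan(560.4,260,330,174)
E
```

```text
time_s: 33.38
ee_pos: [527.3, 42.4, 226.3]
ee_rot: [-180.0, 0.0, -165.4]
force: [-0.2, -0.4, -0.4]
gripper_width: 35.6
time_s: 34.25
ee_pos: [527.1, 42.4, 337.0]
ee_rot: [-180.0, 0.1, -165.4]
force: [-0.7, 0.7, -1.1]
gripper_width: 49.9
(0.66, array([616.8,  67.6]), 18.3, array([324., 362.]), np.float64(46.9))
(0.38, array([513.4, -39. ]), 7.2, array([214., 188.]), np.float64(47.2))
(0.2, array([572., 266.]), 12.6, array([589., 363.]), np.float64(51.7))
t 34.4 at [526.7  42.4 334.6] [ 179.96   -0.18 -165.43] F [-0.6 -0.1  0.1] w 49.9
shift now-axes [-0.0873  0.2021  0.0045] turn [ 2.00e-04 -3.30e-03  3.59e-01] | shift after-turn axes [-0.0108  0.2199  0.0046] len mm 220.2
```

View pics/w22.png

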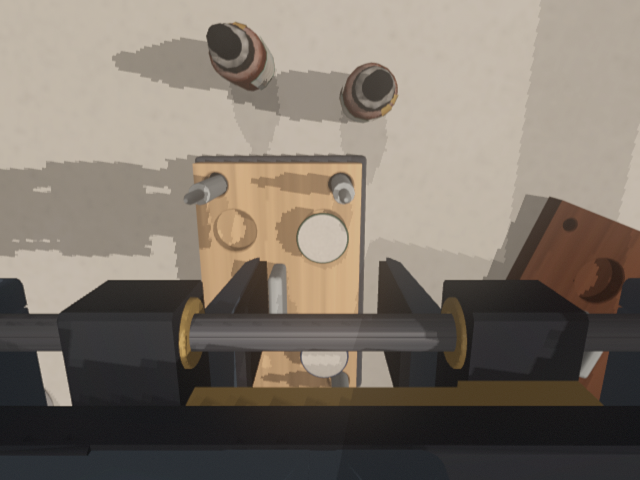

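View pics/t22.png

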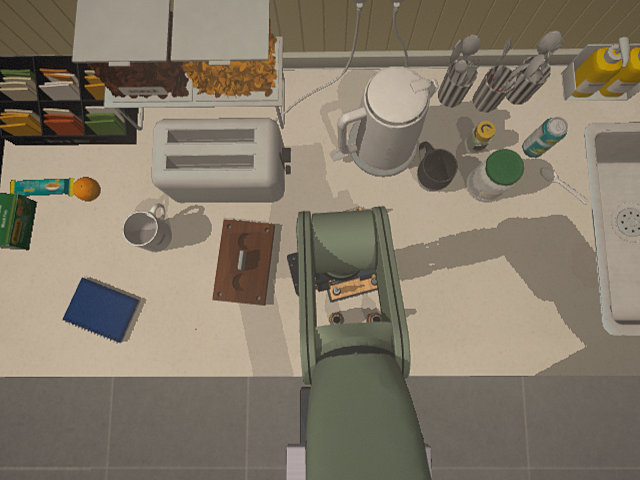

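```bash
python3 - <<'E'
from h import *
f=vision.grab_frame("wrist"); W=world(f); print(W[225:250,310:335,2].min(),W[225:250,310:335,2].max(), plane(f,322,238,47))
E
python3 -m jog '[[0.06,0,0,0,0,0,0.12],[0.06,0,0,0,0,0,0.12],[0.06,0,0,0,0,0,0.12],[0.06,-0.0027,0.055,0,0,0,0],[0.06,-0.0027,0.055,0,0,0,0],[0.06,-0.0027,0.055,0,0,0,0],[0.06,-0.0027,0.055,0.03,0,0,0],[0.06,0,0,0,0,0,0],[0.06,0,0,0,0,0,0]]' 45
python3 - <<'E'
from h import *
f=vision.grab_frame("wrist"); cv2.imwrite("pics/w23.png",f["color"])
s,R=tool()
U=(560.4,260.,-6.2)
for Q,r in [((-80,45),5),((-80,-45),5),((-48,0),19)]:
    o=holes(f,[tf(U,*Q,18)],r)[0]
    print(Q,[round(float(k),1) for k in proj(f,tf(U,*Q,18))],o and np.round(o,1), np.round(tf(U,*Q,18)[:2],1))
plan(560.4,260,212,173.8)
E
```

```text
nan nan [[524.56928464  42.50097349]]
time_s: 35.58
ee_pos: [561.0, 259.7, 305.0]
ee_rot: [-179.9, -0.1, 174.0]
force: [0.0, -0.3, 0.2]
gripper_width: 59.9
(-80, 45) [393.1, 119.8] [395.4 120.9   5.5 486.5 314.8] [485.7 313.4]
(-80, -45) [252.7, 119.3] [255.4 120.1   5.4 476.7 225.5] [476.  223.9]
(-48, 0) [322.7, 170.0] [324.6 171.6  17.8 513.8 266.3] [512.7 265.2]
t 35.62 at [561.1 259.2 305.8] [-1.7994e+02 -6.0000e-02  1.7392e+02] F [-0.1  0.1  0.3] w 60.2
shift now-axes [0.0007 0.0009 0.0938] turn [-0.001  -0.001   0.0021] | shift after-turn axes [0.0008 0.0008 0.0938] len mm 93.8
```

View pics/w23.png

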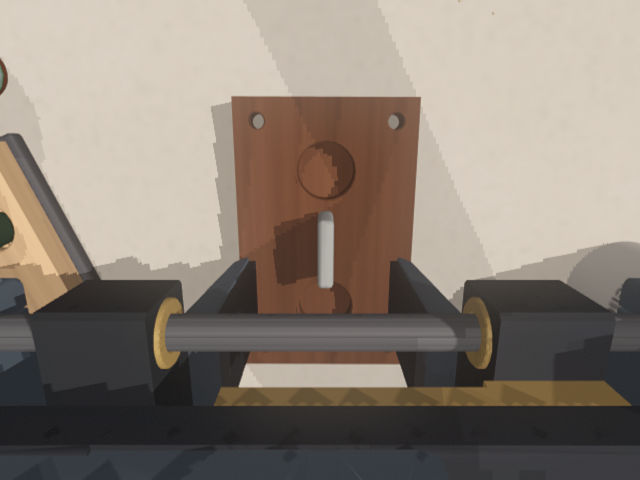

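```bash
python3 -m jog '[[0.06,0.0002,0.0017,0.04,0,0,0.002],[0.06,0,0,0.035,0,0,0],[0.06,0,0,0.0188,0,0,0],[0.06,0,0,0,0,0,0],[0.06,0,0,0,0,0,0],[0,0,0,0,0,0,0],[0,0,0,0,0,0,0],[0,0,0,0,0,0,0],[0,0,0,0,0,0,0],[0,0,0,0,0,0,0],[0,0,0,0,0,0,0]]' 45; python3 -m jog '[[0,0,0,-0.01,0,0,0],[0,0,0,-0.05,0,0,0],[0,0,0,-0.06,0,0,0],[0,0,0,0,0,0,0],[0,0,0,0,0,0,0]]'
python3 - <<'E'
from h import *
f=vision.grab_frame("wrist"); cv2.imwrite("pics/w24.png",f["color"])
s,R=tool(); zt=s["ee_pos"][2]-194
W=world(f); print("top z",np.nanmedian(W[130:240,250:300,2]),zt)
U=(561,261,-6.2)
for Q,r in [((-80,45),5),((-80,-45),5),((-48,0),19)]:
    o=holes(f,[tf(U,*Q,zt)],r)[0]
    print(Q,o and np.round(o,1), o and totool(f,o[0],o[1],194))
plan(580,24,335,194.5)
E
```

```text
time_s: 37.0
ee_pos: [561.1, 261.5, 212.4]
ee_rot: [-180.0, -0.0, 173.8]
force: [0.3, -0.7, 0.5]
gripper_width: 9.9
time_s: 37.62
ee_pos: [560.5, 261.4, 331.7]
ee_rot: [-179.9, -0.1, 173.8]
force: [-0.6, 0.0, -4.7]
gripper_width: 9.9
top z 137.16224447874194 136.67718838207725
(-80, 45) [430.1 112.6   5.4 485.9 315.2] [79.2 45.9]
(-80, -45) [215.4 111.6   5.  475.9 226. ] [ 79.5 -43.9]
(-48, 0) None None
t 37.67 at [560.4 261.3 330.7] [-179.89   -0.2   173.83] F [-0.1 -0.2 -4.5] w 9.9
shift now-axes [-0.045  -0.2338 -0.004 ] turn [-0.0012 -0.0038 -0.3608] | shift after-turn axes [ 0.0405 -0.2347 -0.0043] len mm 238.2
```

View pics/w24.png

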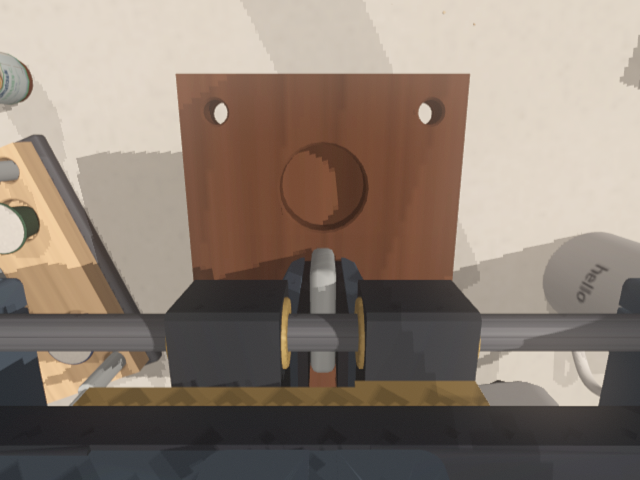

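```bash
python3 -m jog '[[0,0,0,-0.004,0,0,0],[0,-0.011,-0.0591,0,0,0,0],[0,-0.011,-0.0591,0,0,0,0],[0,-0.011,-0.0591,0,0,0,0],[0,-0.011,-0.0591,0,0,0,0],[0,0,0,0,0,0,-0.1214],[0,0,0,0,0,0,-0.1214],[0,0,0,0,0,0,-0.1214],[0,0,0,0,0,0,0],[0,0,0,0,0,0,0]]'
python3 - <<'E'
from h import *
plan(578.6,21.4,312,194.7)
f=vision.grab_frame("wrist"); cv2.imwrite("pics/w25.png",f["color"])
E
```

```text
time_s: 38.92
ee_pos: [579.5, 21.9, 335.9]
ee_rot: [180.0, -0.1, -165.4]
force: [-0.6, -0.6, -3.5]
gripper_width: 9.8
t 38.92 at [579.5  21.9 335.9] [ 1.7998e+02 -6.0000e-02 -1.6540e+02] F [-0.6 -0.6 -3.5] w 9.8
shift now-axes [ 0.0009 -0.0003  0.0239] turn [ 0.0004 -0.0011 -0.0017] | shift after-turn axes [ 0.001  -0.0003  0.0239] len mm 23.9
```

View pics/w25.png

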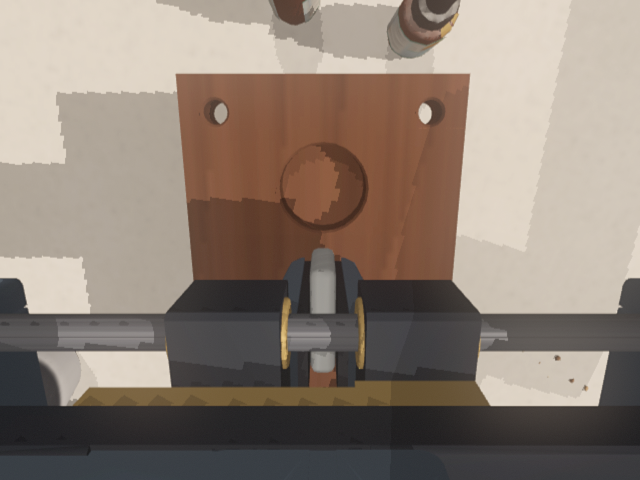

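```bash
python3 -m jog '[[0,0.0007,0,0.01,0,0,0],[0,0,0,0.01,0,0,0],[0,0,0,0.005,0,0,0],[0,0,0,0,0,0,0],[0,0,0,0,0,0,0]]'
python3 - <<'E'
from h import *
plan(578.6,21.4,312,194.7)
f=vision.grab_frame("wrist"); cv2.imwrite("pics/w26.png",cv2.resize(f["color"][70:190,170:480],None,fx=2.5,fy=2.5,interpolation=cv2.INTER_CUBIC))
E
```

```text
time_s: 39.6
ee_pos: [579.0, 21.7, 311.6]
ee_rot: [-180.0, 0.0, -165.3]
force: [0.6, -0.2, -3.2]
gripper_width: 9.8
t 39.6 at [579.   21.7 311.6] [-1.8000e+02  3.0000e-02 -1.6531e+02] F [ 0.6 -0.2 -3.2] w 9.8
shift now-axes [ 0.0004 -0.0002 -0.0004] turn [-0.      0.0006 -0.0001] | shift after-turn axes [ 0.0004 -0.0002 -0.0004] len mm 0.6
```

View pics/w26.png

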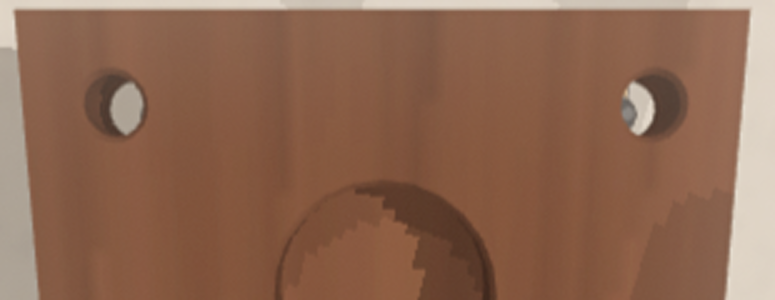

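Run:
```python
from h import *
f=vision.grab_frame("wrist"); s,R=tool(); z=s["ee_pos"][2]
print("R pin",totool(f,421,114.8,z-95))
for Q in [(0,0)]:
  for nm,(u,v) in {"Lh":(170+116/2.5,70+104/2.5),"Rh":(170+655/2.5,70+104/2.5)}.items(): print(nm,totool(f,u,v,194))
S=(579.2,22.8,14.7)
for b in(1,-1): print([round(float(k),1) for k in proj(f,tf(S,-80,b*45,95))])
```

```text
R pin [79.5 47. ]
Lh [ 79.7 -43.4]
Rh [79.7 46.1]
[419.0, 114.3]
[227.6, 114.3]
```

```bash
python3 -m jog '[[0,0.0004,0,0.004,0,0,0],[0,0,0,0.004,0,0,0],[0,0,0,0.003,0,0,0],[0,0,0,0,0,0,0]]'
python3 - <<'E'
from h import *
plan(578.6,21.4,282,194.7)
f=vision.grab_frame("wrist"); cv2.imwrite("pics/w27.png",cv2.resize(f["color"][70:190,170:480],None,fx=2.5,fy=2.5,interpolation=cv2.INTER_CUBIC))
E
```

```text
time_s: 40.2
ee_pos: [578.4, 21.6, 300.0]
ee_rot: [180.0, -0.0, -165.3]
force: [0.3, 0.1, -4.7]
gripper_width: 9.7
t 40.2 at [578.4  21.6 300. ] [ 1.7998e+02 -4.0000e-02 -1.6530e+02] F [ 0.3  0.1 -4.7] w 9.7
shift now-axes [-0.0002 -0.0002  0.018 ] turn [ 0.0003 -0.0006 -0.0001] | shift after-turn axes [-0.0002 -0.0002  0.018 ] len mm 18.0
```

View pics/w27.png

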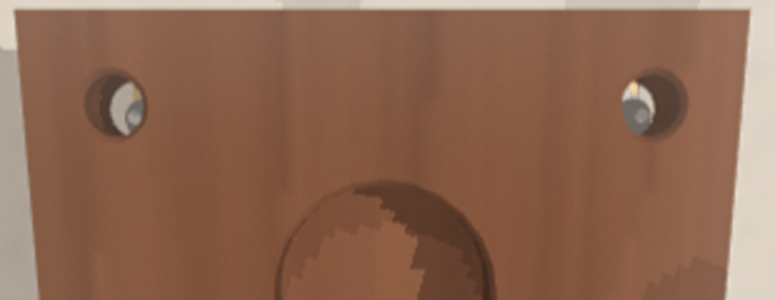

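Run:
```python
from h import *
f=vision.grab_frame("wrist"); z=status.state()["ee_pos"][2]
print(totool(f,224.8,116.8,z-95),totool(f,426,116.8,z-95))
for u in (116,655): print(totool(f,170+u/2.5,70+104/2.5,194))
```

```text
[ 78.2 -42.6] [78.2 46.6]
[ 79.8 -43.4]
[79.8 46.1]
```

```bash
python3 -m jog '[[0,-0.001,0.0005,0,0,0,0],[0,0,0,0.003,0,0,0],[0,0,0,0.003,0,0,0],[0,0,0,0.002,0,0,0],[0,0,0,0,0,0,0]]'
python3 - <<'E'
from h import *
plan(578.6,21.4,282,194.7)
f=vision.grab_frame("wrist"); cv2.imwrite("pics/w28.png",cv2.resize(f["color"][70:190,170:480],None,fx=2.5,fy=2.5,interpolation=cv2.INTER_CUBIC))
E
```

```text
time_s: 40.92
ee_pos: [579.2, 22.3, 292.1]
ee_rot: [180.0, -0.0, -165.3]
force: [-0.5, -0.5, -3.6]
gripper_width: 9.7
t 40.92 at [579.2  22.3 292.1] [ 1.7999e+02 -3.0000e-02 -1.6530e+02] F [-0.5 -0.5 -3.6] w 9.7
shift now-axes [ 0.0008 -0.0007  0.0101] turn [ 0.0002 -0.0005 -0.0001] | shift after-turn axes [ 0.0008 -0.0007  0.0101] len mm 10.2
```

View pics/w28.png

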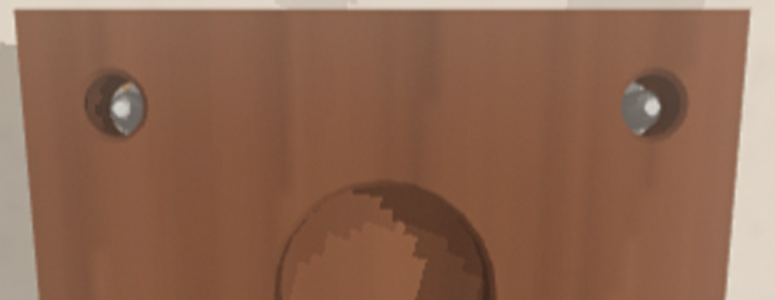

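```bash
python3 -m jog '[[0,-0.0003,0.0002,0.003,0,0,0],[0,0,0,0.003,0,0,0],[0,0,0,0.002,0,0,0],[0,0,0,0.002,0,0,0],[0,0,0,0.0008,0,0,0],[0,0,0,0,0,0,0]]'
python3 - <<'E'
from h import *
plan(578.6,21.4,282,194.7)
E
```

```text
time_s: 41.72
ee_pos: [579.4, 22.6, 282.4]
ee_rot: [-180.0, 0.0, -165.3]
force: [-2.5, 1.1, 3.7]
gripper_width: 9.5
t 41.73 at [579.4  22.6 282.4] [-1.800e+02  3.000e-02 -1.653e+02] F [-2.5  1.1  3.7] w 9.5
shift now-axes [ 0.0011 -0.0009  0.0004] turn [-0.      0.0005 -0.0001] | shift after-turn axes [ 0.0011 -0.0009  0.0004] len mm 1.5
```

```bash
python3 -m jog '[[0.04,0,0,0,0,0,0],[0.04,0,0,0,0,0,0],[0.04,0,0,0,0,0,0],[0.04,0,0,-0.02,0,0,0],[0.05,0,0,-0.05,0,0,0],[0.05,-0.04,0,-0.05,0,0,0],[0.05,0,0,0,0,0,0],[0.05,0,0,0,0,0,0]]'
python3 - <<'E'
from h import *
f=vision.grab_frame("wrist"); cv2.imwrite("pics/w29.png",f["color"]); W=world(f)
S=(579.5,23,14.7); s,R=tool()
for Q in [(-85,0),(-85,20),(-60,40),(-60,-40),(0,40),(0,-40),(-70,-30),(-20,25)]:
    u,v=proj(f,tf(S,*Q,88)); u,v=int(u),int(v)
    if 2<u<637 and 2<v<300: print(Q,(u,v),W[v-1:v+2,u-1:u+2,2].mean().round(1))
for Q,r in [((-80,45),5),((-80,-45),5),((-48,0),19),((48,0),19)]:
    o=holes(f,[tf(S,*Q,88)],r)[0]; print(Q,o and np.round(o,1),np.round(tf(S,*Q,88)[:2],1))
fs=vision.grab_frame("side"); cv2.imwrite("pics/s29.png",fs["color"])
plan(424,-37,335,194.5)
E
```

```text
time_s: 42.72
ee_pos: [616.9, 32.5, 399.5]
ee_rot: [180.0, -0.1, -165.3]
force: [-0.4, -0.3, -1.2]
gripper_width: 50.1
(-85, 0) (321, 53) 87.7
(-85, 20) (351, 53) 88.3
(-60, 40) (379, 93) 88.2
(-60, -40) (263, 92) 88.2
(0, 40) (376, 180) 88.0
(0, -40) (266, 180) 87.7
(-70, -30) (277, 77) 88.1
(-20, 25) (356, 152) 88.4
(-80, 45) None [490.7  46.2]
(-80, -45) [256.1  62.4   4.4 513.8 -40.1] [513.5 -40.8]
(-48, 0) [321.1 109.9  19.4 532.3  10.2] [533.1  10.8]
(48, 0) None [625.9  35.2]
t 42.83 at [616.5  32.4 398.6] [ 179.95   -0.22 -165.31] F [-0.9  1.1  0. ] w 50.3
shift now-axes [ 0.2036 -0.0183  0.0644] turn [ 0.0009 -0.0038  0.0033] | shift after-turn axes [ 0.2038 -0.0189  0.0636] len mm 214.3
```

View pics/w29.png

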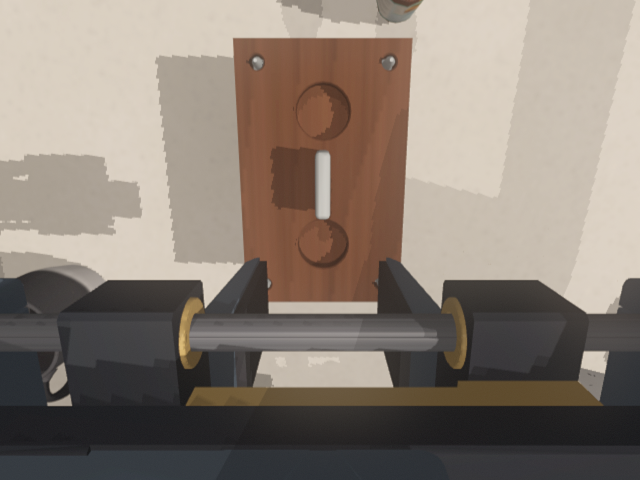

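View pics/s29.png

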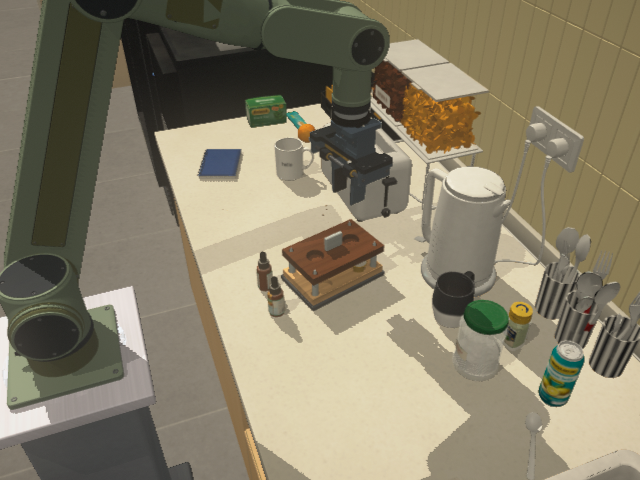

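```bash
python3 -m jog '[[0.06,0.0509,-0.0046,0,0,0,0.003],[0.06,0.0509,-0.0046,0,0,0,0],[0.06,0.0509,-0.0046,0.02,0,0,0],[0.06,0.0509,-0.0046,0.03,0,0,0],[0.06,0,0,0.014,0,0,0],[0.06,0,0,0,0,0,0],[0.06,0,0,0,0,0,0]]' 15
python3 - <<'E'
from h import *
f=vision.grab_frame("wrist"); cv2.imwrite("pics/w30.png",f["color"]); W=world(f)
for s in vision.silhouettes("wrist","dropper_0"):
    m=s["pixels"]; w=W[m]; 
    k=m&(W[...,2]>97)&(W[...,2]<106); v,u=np.nonzero(k)
    if len(u): print(round(s["p"],2),m.sum(),len(u),u.mean(),v.mean(),np.nanmedian(W[k],0).round(1),np.nanmax(w[:,2]).round(1))
plan(424,-37,220,194.5)
E
```

```text
time_s: 43.7
ee_pos: [426.2, -36.4, 336.9]
ee_rot: [-180.0, 0.1, -165.5]
force: [0.3, 0.3, 0.0]
gripper_width: 60.2
0.9 2434 312 320.0833333333333 260.6923076923077 [425.7 -37.3  99. ] 103.7
0.58 2700 221 456.4660633484163 295.6651583710407 [426.5  45.2  99.1] 195.2
t 43.8 at [426.  -36.4 337. ] [-1.7997e+02  1.0000e-01 -1.6544e+02] F [-1.   0.6  0. ] w 60.5
shift now-axes [ 0.0023 -0.      0.117 ] turn [-0.0005  0.0017  0.001 ] | shift after-turn axes [ 2.10e-03 -1.00e-04  1.17e-01] len mm 117.0
```

View pics/w30.png

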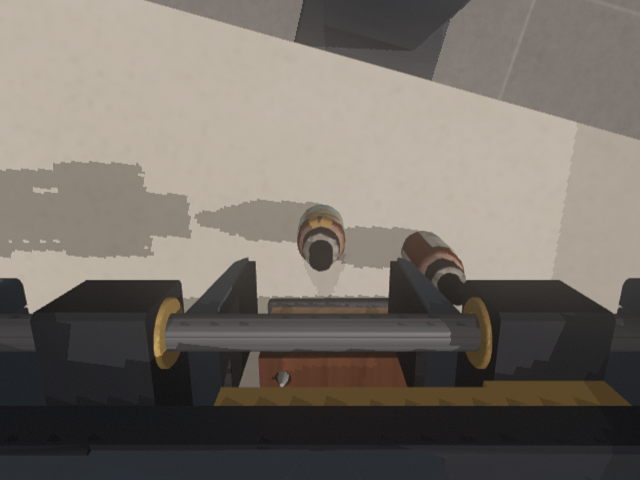

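```bash
python3 -m jog '[[0.06,-0.001,-0.0008,0.04,0,0,0],[0.06,0,0,0.04,0,0,0],[0.06,0,0,0.025,0,0,0],[0.06,0,0,0.012,0,0,0],[0.06,0,0,0,0,0,0]]' 15
python3 - <<'E'
from h import *
f=vision.grab_frame("wrist"); cv2.imwrite("pics/w31.png",f["color"][150:400,150:500])
plan(427,-38,220,194.5)
E
```

```text
time_s: 44.42
ee_pos: [426.5, -37.0, 219.3]
ee_rot: [180.0, -0.0, -165.5]
force: [0.4, -0.0, 0.5]
gripper_width: 60.0
t 44.48 at [426.7 -37.  219.9] [-1.7998e+02  6.0000e-02 -1.6546e+02] F [ 0.1 -0.   0.8] w 60.1
shift now-axes [-0.     -0.001  -0.0001] turn [-0.0003  0.001   0.0006] | shift after-turn axes [-0.     -0.001  -0.0001] len mm 1.0
```

View pics/w31.png

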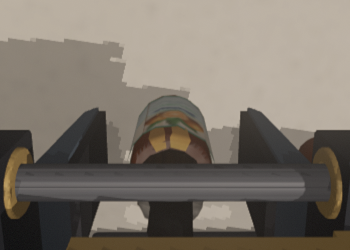

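Bottle is centred between the fingers (crop (172,150)). Close and lift.

```bash
python3 -m jog '[[0.025,0,0,0,0,0,0],[0.025,0,0,0,0,0,0],[0.025,0,0,0,0,0,0],[0.025,0,0,0,0,0,0],[0.025,0,0,0,0,0,0],[0.025,0,0,-0.01,0,0,0],[0.025,0,0,-0.04,0,0,0],[0.025,0,0,-0.06,0,0,0],[0.025,0,0,-0.03,0,0,0],[0.025,0,0,0,0,0,0]]' 20
python3 - <<'E'
from h import *
f=vision.grab_frame("wrist"); cv2.imwrite("pics/w32.png",f["color"])
plan(532.7,10.5,360,194.6)
E
```

```text
time_s: 45.72
ee_pos: [426.3, -37.1, 361.9]
ee_rot: [-179.9, 0.3, -165.5]
force: [0.1, 0.2, -1.1]
gripper_width: 31.7
t 45.77 at [425.7 -37.  360.1] [-1.7997e+02  9.0000e-02 -1.6548e+02] F [ 0.5  0.2 -0.6] w 32.2
shift now-axes [-0.1155  0.0192  0.0002] turn [-0.0005  0.0016 -0.0013] | shift after-turn axes [-1.155e-01  1.900e-02  1.000e-04] len mm 117.0
```

View pics/w32.png

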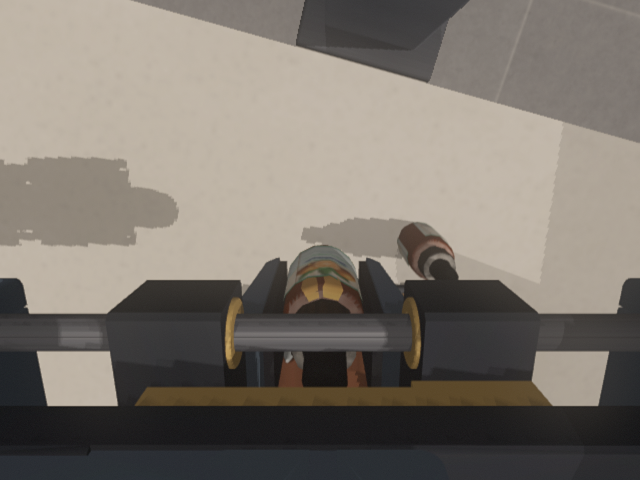

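Run:
```python
from h import *
f=vision.grab_frame("wrist")
print([totool(f,322,v,220) for v in (245,247,249)])
plan(625.9,34.8,365,194.6)
```

```text
[array([13.8,  0.1]), array([12.7,  0.1]), array([11.6,  0.1])]
t 45.83 at [425.4 -37.  358.9] [ 1.7997e+02 -6.0000e-02 -1.6548e+02] F [ 0.5 -0.5 -1.2] w 31.6
shift now-axes [-0.212   0.0192 -0.0063] turn [ 0.0005 -0.001  -0.0013] | shift after-turn axes [-0.2121  0.0189 -0.0061] len mm 213.0
```

```bash
python3 -m jog '[[0.025,0,0,-0.006,0,0,0],[0.025,-0.0524,0.0048,0,0,0,-0.001],[0.025,-0.0524,0.0048,0,0,0,0],[0.025,-0.0524,0.0048,0,0,0,0],[0.025,-0.0524,0.0048,0,0,0,0],[0.025,0,0,0,0,0,0],[0.025,0,0,0,0,0,0]]'
python3 - <<'E'
from h import *
f=vision.grab_frame("wrist"); cv2.imwrite("pics/w33.png",f["color"])
s,R=tool(); z=s["ee_pos"][2]; print([totool(f,322,v,220) for v in (245,247,249)])
S=(579.5,23.2,14.7)
for Q in [(48,0),(-48,0)]:
    o=holes(f,[tf(S,*Q,88)],19)[0]; print(Q,proj(f,tf(S,*Q,88)),o and (np.round(o,1),totool(f,o[0],o[1],z-88)))
plan(625.9,34.8,295,194.6)
E
```

```text
time_s: 46.7
ee_pos: [623.6, 34.2, 363.9]
ee_rot: [180.0, -0.2, -165.4]
force: [-0.7, 0.1, -0.2]
gripper_width: 31.3
[array([14.9,  0.6]), array([13.8,  0.6]), array([12.7,  0.6])]
(48, 0) (np.float64(321.9259638273248), np.float64(249.31550055174563)) None
(-48, 0) (np.float64(321.6498706969956), np.float64(97.05804722745347)) (array([322.4,  94.9,  19.2, 531.7,  11.1]), array([93.4,  0.8]))
t 46.75 at [623.2  34.  364.5] [ 1.7997e+02 -1.7000e-01 -1.6543e+02] F [ 0.2 -0.7 -0.3] w 31.6
shift now-axes [-0.003   0.0001  0.0695] turn [ 0.0006 -0.0029 -0.0005] | shift after-turn axes [-0.0028  0.0001  0.0695] len mm 69.5
```

View pics/w33.png

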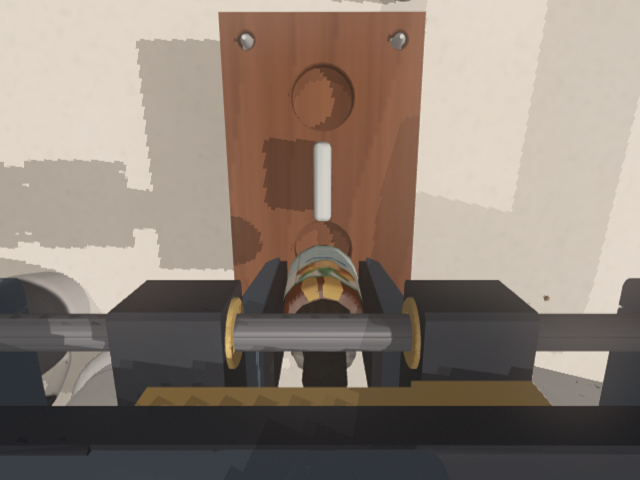

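```bash
python3 -m jog '[[0.025,0,0,0.025,0,0,0],[0.025,0,0,0.02,0,0,0],[0.025,0,0,0.009,0,0,0],[0.025,0,0,0,0,0,0],[0.025,0,0,0,0,0,0]]'
python3 - <<'E'
from h import *
f=vision.grab_frame("wrist"); cv2.imwrite("pics/w34.png",cv2.resize(f["color"][180:360,200:440],None,fx=3,fy=3,interpolation=cv2.INTER_CUBIC))
plan(625.9,34.8,295,194.6)
E
```

```text
time_s: 47.38
ee_pos: [624.1, 34.1, 312.5]
ee_rot: [-180.0, 0.1, -165.4]
force: [-0.3, 1.4, -0.6]
gripper_width: 31.9
t 47.42 at [624.2  34.2 312.5] [-1.7998e+02  1.1000e-01 -1.6542e+02] F [-0.1 -0.7 -0.8] w 31.9
shift now-axes [-0.0018  0.0002  0.0175] turn [-0.0003  0.0019 -0.0004] | shift after-turn axes [-0.0018  0.0002  0.0175] len mm 17.6
```

View pics/w34.png

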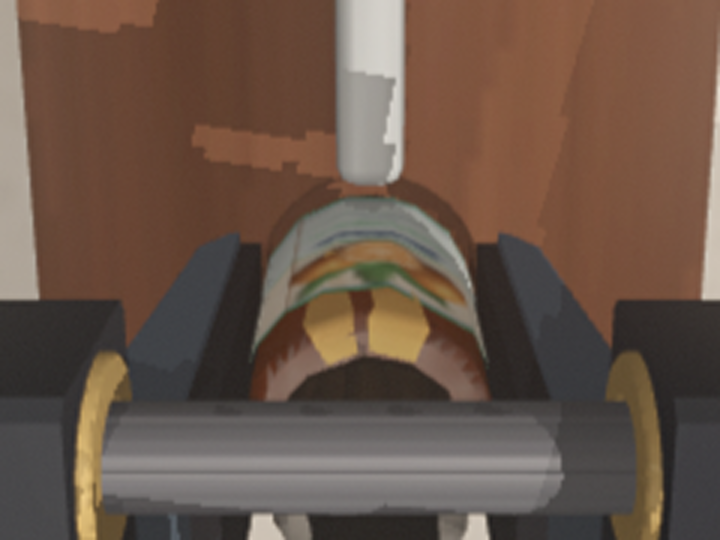

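```bash
python3 -m jog '[[0.025,0,0,0.005,0,0,0],[0.025,0,0,0.005,0,0,0],[0.025,0,0,0.004,0,0,0],[0.025,0,0,0.002,0,0,0],[0.025,0,0,0,0,0,0]]'
python3 - <<'E'
from h import *
plan(625.9,34.8,295,194.6)
E
```

```text
time_s: 48.05
ee_pos: [624.1, 34.3, 295.2]
ee_rot: [180.0, -0.0, -165.4]
force: [1.9, -0.6, -0.6]
gripper_width: 31.9
t 48.05 at [624.1  34.3 295.2] [ 1.7999e+02 -1.0000e-02 -1.6542e+02] F [ 1.9 -0.6 -0.6] w 31.9
shift now-axes [-0.0019  0.0001  0.0002] turn [ 0.0001 -0.0002 -0.0003] | shift after-turn axes [-0.0019  0.0001  0.0002] len mm 1.9
```

```bash
python3 -m jog '[[0.025,0,0,0.0007,0,0,0],[0.025,0,0,0,0,0,0],[0.048,0,0,0,0,0,0],[0.048,0,0,0,0,0,0],[0.048,0,0,-0.01,0,0,0],[0.05,0,0,-0.05,0,0,0],[0.05,0,0,-0.06,0,0,0],[0.05,-0.01,0,-0.02,0,0,0],[0.05,0,0,0,0,0,0],[0.05,0,0,0,0,0,0]]'
python3 - <<'E'
from h import *
f=vision.grab_frame("wrist"); cv2.imwrite("pics/w35.png",f["color"]); W=world(f)
for s in vision.silhouettes("wrist","dropper_0"):
    m=s["pixels"]; k=m&(W[...,2]>170)&(W[...,2]<185); v,u=np.nonzero(k)
    if len(u): print(round(s["p"],2),m.sum(),len(u),np.nanmedian(W[k],0).round(1),np.nanmax(W[m][:,2]).round(1))
plan(428,47,360,194.6)
E
```

```text
time_s: 49.3
ee_pos: [633.2, 36.7, 433.4]
ee_rot: [180.0, -0.2, -165.4]
force: [-0.8, -0.3, 0.2]
gripper_width: 50.1
0.88 1968 365 [623.3  34.5 173.3] 178.3
t 49.4 at [633.3  36.7 432.9] [ 179.95   -0.2  -165.42] F [-0.7 -0.3 -0.2] w 50.1
shift now-axes [0.1959 0.0616 0.0736] turn [ 0.0008 -0.0036 -0.0004] | shift after-turn axes [0.1961 0.0617 0.0729] len mm 218.1
```

View pics/w35.png

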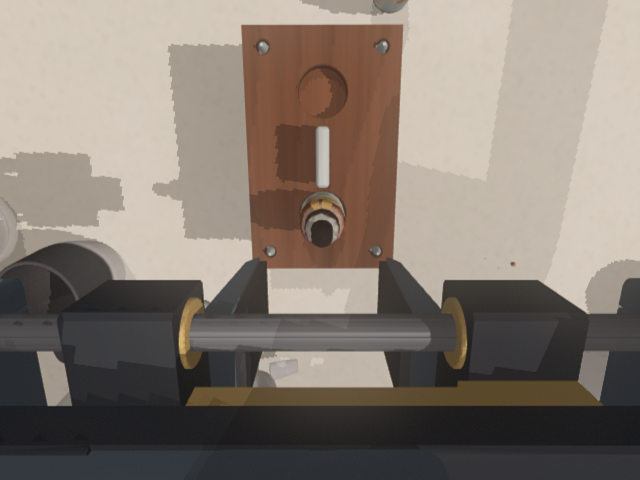

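```bash
python3 -m jog '[[0.06,0.049,0.0154,0,0,0,0],[0.06,0.049,0.0154,0,0,0,0],[0.06,0.049,0.0154,0,0,0,0],[0.06,0.049,0.0154,0.03,0,0,0],[0.06,0,0,0.04,0,0,0],[0.06,0,0,0.028,0,0,0],[0.06,0,0,0,0,0,0],[0.06,0,0,0,0,0,0]]' 15
python3 - <<'E'
from h import *
f=vision.grab_frame("wrist"); cv2.imwrite("pics/w36.png",f["color"]); W=world(f)
for s in vision.silhouettes("wrist","dropper_0"):
    m=s["pixels"]; k=m&(W[...,2]>97)&(W[...,2]<106); v,u=np.nonzero(k)
    if len(u): print(round(s["p"],2),m.sum(),len(u),u.mean(),v.mean(),np.nanmedian(W[k],0).round(1),np.nanmax(W[m][:,2]).round(1))
plan(428,47,220,194.6)
E
```

```text
time_s: 50.4
ee_pos: [428.9, 47.0, 337.2]
ee_rot: [-180.0, 0.0, -165.4]
force: [0.3, -0.9, 0.6]
gripper_width: 59.9
0.77 2480 329 323.0516717325228 257.5501519756839 [426.2  47.3  99. ] 103.7
t 50.5 at [429.1  47.  337.7] [-1.7998e+02  1.2000e-01 -1.6542e+02] F [-0.1 -0.2  0.2] w 60.1
shift now-axes [0.0013 0.0003 0.1177] turn [-0.0003  0.0021 -0.0003] | shift after-turn axes [0.0011 0.0002 0.1177] len mm 117.7
```

View pics/w36.png

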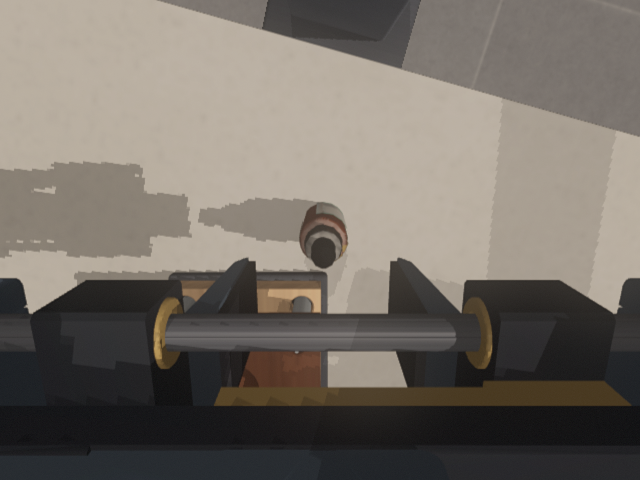

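```bash
python3 -m jog '[[0.06,0,-0.0003,0.04,0,0,0],[0.06,0,0,0.04,0,0,0],[0.06,0,0,0.025,0,0,0],[0.06,0,0,0.0125,0,0,0],[0.06,0,0,0,0,0,0],[0.025,0,0,0,0,0,0],[0.025,0,0,0,0,0,0],[0.025,0,0,0,0,0,0],[0.025,0,0,0,0,0,0],[0.025,0,0,0,0,0,0]]' 20
python3 - <<'E'
from h import *
plan(429,47,220,194.6)
f=vision.grab_frame("wrist"); cv2.imwrite("pics/w37.png",f["color"][150:400,150:500])
E
```

```text
time_s: 51.75
ee_pos: [428.9, 46.8, 219.7]
ee_rot: [-180.0, 0.1, -165.4]
force: [-0.6, 0.9, 5.5]
gripper_width: 31.9
t 51.75 at [428.9  46.8 219.7] [-1.8000e+02  7.0000e-02 -1.6542e+02] F [-0.6  0.9  5.5] w 31.9
shift now-axes [-0.0002  0.0002 -0.0003] turn [-0.0001  0.0012 -0.0004] | shift after-turn axes [-0.0002  0.0002 -0.0003] len mm 0.4
```

View pics/w37.png

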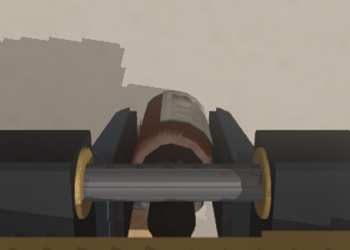

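```bash
python3 -m jog '[[0.025,0,0,-0.01,0,0,0],[0.025,0,0,-0.04,0,0,0],[0.025,0,0,-0.06,0,0,0],[0.025,0,0,-0.035,0,0,0],[0.025,0,0,0,0,0,0],[0.025,0,0,0,0,0,0]]'
python3 - <<'E'
from h import *
f=vision.grab_frame("wrist"); cv2.imwrite("pics/w38.png",cv2.resize(f["color"][180:360,200:440],None,fx=3,fy=3,interpolation=cv2.INTER_CUBIC))
print([(v,totool(f,322,v,220)) for v in (239,241,243,245)])
plan(532.5,10.3,365,194.6)
E
```

```text
time_s: 52.55
ee_pos: [428.0, 46.7, 363.4]
ee_rot: [180.0, -0.1, -165.4]
force: [-0.4, -0.3, -1.7]
gripper_width: 32.1
[(239, array([17.8,  0.4])), (241, array([16.7,  0.4])), (243, array([15.6,  0.4])), (245, array([14.5,  0.4]))]
t 52.6 at [427.9  46.7 362.9] [ 179.96   -0.18 -165.42] F [-0.2  0.3  0.1] w 31.9
shift now-axes [-0.092  -0.0615 -0.0025] turn [ 0.0006 -0.0032 -0.0003] | shift after-turn axes [-0.092  -0.0616 -0.0021] len mm 110.7
```

View pics/w38.png

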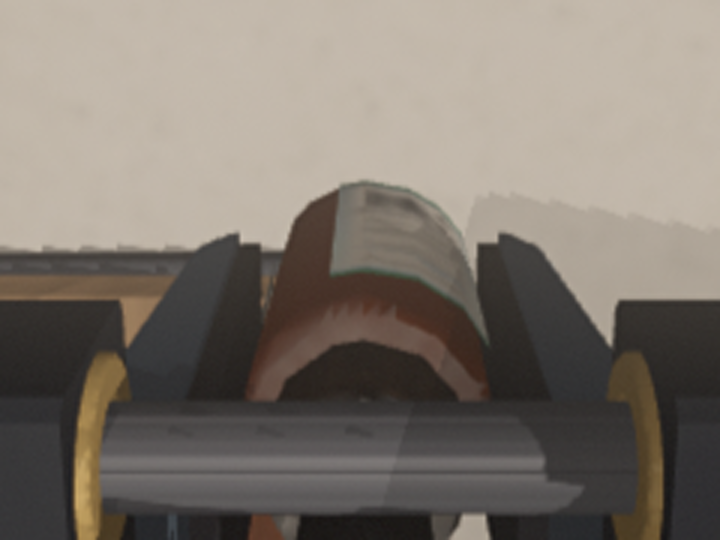

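```bash
python3 -m jog '[[0.025,-0.0463,-0.0306,-0.002,0,0,0],[0.025,-0.0463,-0.0306,0,0,0,0],[0.025,0,0,0,0,0,0],[0.025,0,0,0.025,0,0,0],[0.025,0,0,0.02,0,0,0],[0.025,0,0,0.008,0,0,0],[0.025,0,0,0,0,0,0],[0.025,0,0,0,0,0,0]]'
python3 - <<'E'
from h import *
f=vision.grab_frame("wrist"); cv2.imwrite("pics/w39.png",cv2.resize(f["color"][180:360,200:440],None,fx=3,fy=3,interpolation=cv2.INTER_CUBIC))
plan(532.5,10.3,295,194.6)
E
```

```text
time_s: 53.6
ee_pos: [533.7, 10.9, 313.8]
ee_rot: [-180.0, 0.1, -165.4]
force: [0.3, -0.1, -0.6]
gripper_width: 32.1
t 53.65 at [533.8  10.9 314. ] [-1.7999e+02  8.0000e-02 -1.6541e+02] F [ 0.5 -0.7 -0.5] w 31.8
shift now-axes [ 0.0014 -0.0003  0.019 ] turn [-0.0003  0.0015 -0.0002] | shift after-turn axes [ 0.0014 -0.0003  0.019 ] len mm 19.0
```

View pics/w39.png

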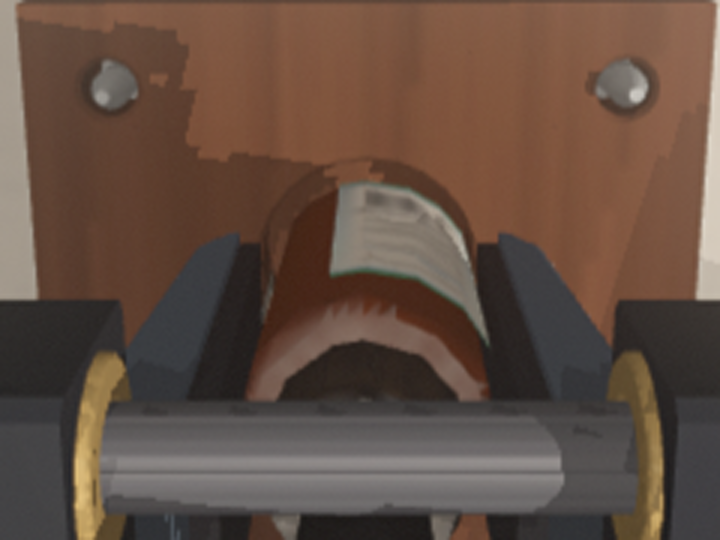

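```bash
python3 -m jog '[[0.025,0.0008,-0.0002,0.005,0,0,0],[0.025,0,0,0.005,0,0,0],[0.025,0,0,0.004,0,0,0],[0.025,0,0,0.003,0,0,0],[0.025,0,0,0.0015,0,0,0],[0.025,0,0,0,0,0,0]]'
python3 - <<'E'
from h import *
plan(532.5,10.3,295,194.6)
E
```

```text
time_s: 54.4
ee_pos: [533.0, 10.4, 294.8]
ee_rot: [-180.0, 0.0, -165.4]
force: [0.6, 0.1, -0.9]
gripper_width: 32.0
t 54.4 at [533.   10.4 294.8] [-1.8000e+02  2.0000e-02 -1.6541e+02] F [ 0.6  0.1 -0.9] w 32.0
shift now-axes [ 0.0005 -0.     -0.0002] turn [-0.0001  0.0004 -0.0002] | shift after-turn axes [ 0.0005 -0.     -0.0002] len mm 0.6
```

```bash
python3 -m jog '[[0.025,0,0,0,0,0,0],[0.048,0,0,0,0,0,0],[0.048,0,0,0,0,0,0],[0.048,0,0,-0.01,0,0,0],[0.05,0,0,-0.05,0,0,0],[0.05,0,0,-0.06,0,0,0],[0.05,-0.05,0,-0.02,0,0,0],[0.05,-0.05,0,0,0,0,0],[0.05,0,0,0,0,0,0],[0.05,0,0,0,0,0,0]]'
python3 - <<'E'
from h import *
f=vision.grab_frame("wrist"); cv2.imwrite("pics/w40.png",f["color"]); W=world(f)
S=(579.5,23.2,14.7)
for s in vision.silhouettes("wrist","dropper_0"):
    m=s["pixels"]; k=m&(W[...,2]>170)&(W[...,2]<185); v,u=np.nonzero(k)
    if len(u): print(round(s["p"],2),m.sum(),len(u),np.nanmedian(W[k],0).round(1),np.nanmax(W[m][:,2]).round(1))
print(tf(S,48,0,75),tf(S,-48,0,75))
fs=vision.grab_frame("side"); cv2.imwrite("pics/s40.png",cv2.resize(fs["color"][180:340,220:430],None,fx=3.5,fy=3.5,interpolation=cv2.INTER_CUBIC))
plan(560,260,420,194)
E
```

```text
time_s: 55.65
ee_pos: [629.2, 35.5, 434.5]
ee_rot: [180.0, -0.1, -165.4]
force: [-0.7, -0.9, -0.4]
gripper_width: 50.1
0.95 2014 350 [623.3  34.3 173.5] 178.4
[np.float64(625.9288521332421), np.float64(35.38038134007067), 75] [np.float64(533.0711478667579), np.float64(11.01961865992933), 75]
t 55.8 at [628.7  35.3 435.2] [ 1.8000e+02 -1.0000e-02 -1.6544e+02] F [0.8 0.3 0.2] w 50.0
shift now-axes [0.0099 0.2347 0.0152] turn [ 0.0001 -0.0002  0.0098] | shift after-turn axes [0.0123 0.2346 0.0152] len mm 235.4
```

View pics/w40.png

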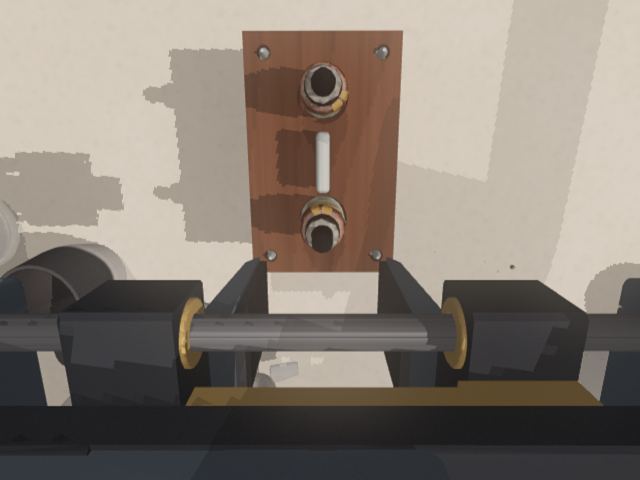

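View pics/s40.png

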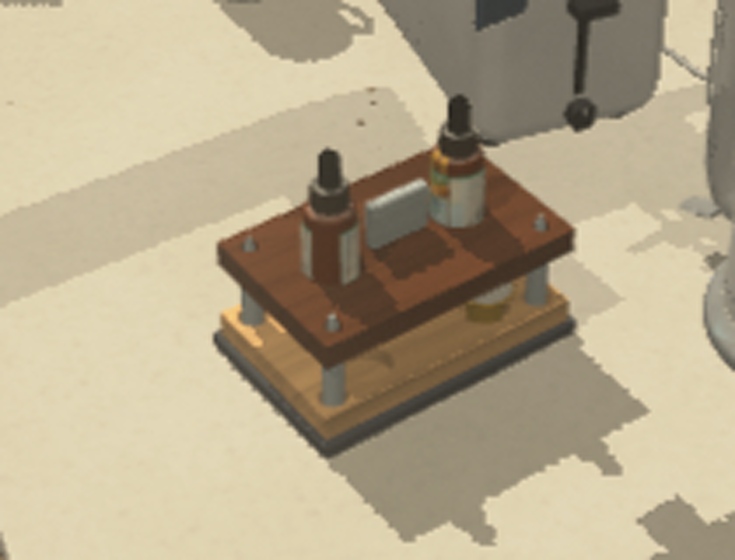

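Run:
```python
from h import *
f=vision.grab_frame("wrist"); W=world(f)
print("near bottle: top",np.nanmax(W[66:100,308:340,2]).round(1)); 
print("tray z",[W[v,u,2].round(1) for u,v in [(285,45),(350,45),(260,110),(385,110),(262,230),(380,230)]])
fs=vision.grab_frame("top"); cv2.imwrite("pics/t41.png",fs["color"])
for n in ["black_mug","white_mug","green_jar"]:
    r=vision.find_in("top",n); print(n,[(round(x["p"],2),np.round(x["location"]).tolist()) for x in r[:2]])
for s in vision.silhouettes("side","pod_0"): 
    v,u=np.nonzero(s["pixels"]); print("pod side",round(s["p"],2),len(u),u.mean().round(),v.mean().round())
```

```text
near bottle: top 178.5
tray z [np.float64(87.5), np.float64(86.9), np.float64(88.1), np.float64(88.0), np.float64(88.1), np.float64(87.7)]
black_mug [(0.6, [776.0, -183.0, 57.0])]
white_mug [(0.65, [630.0, 478.0, 49.0])]
green_jar [(0.78, [731.0, -296.0, 133.0]), (0.35, [619.0, 13.0, 92.0])]
pod side 0.6 105 360.0 267.0
pod side 0.45 1123 289.0 159.0
pod side 0.37 1414 332.0 282.0
```

View pics/t41.png

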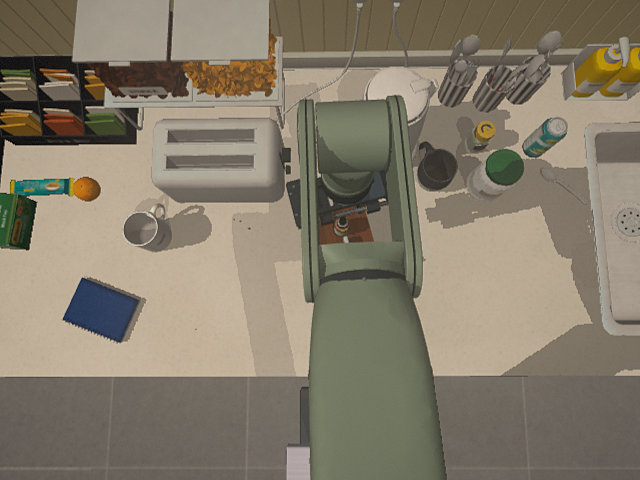

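```bash
python3 -c "
from h import *
print(status.state()['force'],status.state()['time_s']); print(ticket.job_done())"
```

```text
[ 0.12860782 -0.0758448   0.26971155] 56.1
the job is handed in; nothing more can be done
None
```

I set up the caddy and handed the job in at 56 s. It reports no verdict, so what follows rests on my own checks.

**Lower level:** The pale tray went down over the four posts and landed on the stand's base at about the expected height. All three pods that were present stand in their own wells.
- For the yellow- and blue-rimmed pods, the lids measured 46.9 mm high against an expected 47 mm.
- The depth reading on the green-rimmed pod's lid failed. For that one I only have the camera view showing it seated, plus the gripper height at release (about 1–2 mm above the others).

**Upper level:** The dark tray went onto the pins afterwards. It sits level, with its top at about 87–88 mm against an expected 88 mm. Both bottles stand upright in its wells, with tops at about 178 mm against an expected 177 mm.

**Last checks that were less clear:**
- **Mugs and jar:** In the final top picture they look unmoved. The network put the white mug about 36 mm in y from its only earlier reading. That came from a different camera, which sees a different part of the mug, and the mug is at the same pixels in the first and last top pictures.
- **Pods under the dark tray:** Only one was clearly visible at the end, because the dark tray hides the others. Nothing touched them after they were placed.
- **False detections:** In the last pictures the networks also reported a second jar and two extra pods, all at low confidence. I treated these as false because no such objects show in the pictures.

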